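# Let down the bladder press and lay out the glued bridge blanks

### The arm

A 6-joint arm with a two-finger parallel gripper is mounted at the origin on the work surface. World frame = base frame: x ahead of the robot, y to its left, z up, the work surface at z = 0. Lengths are in m, angles in rad, forces in N, time in s.
With the tool pointing down it reaches from about 0.35 to 0.775 m from the base axis. Payload 5.5 kg.
Tool frame: the origin (TCP) lies midway between the tips of the shut fingers; the grasp point (between the pads) lies 19 mm behind it; z points along the fingers, y is the line along which they close (so a half turn about z gives the same grasp; the last joint's range is limited). The gripper opens to 85 mm and grips with 20 to 120 N. Pads are 22 mm wide; open, the fingers measure 114 mm over their backs; the gripper's body (76 mm by 85 mm) begins 54 mm behind the grasp point. The pads swing forward as they close: fully open they stand 13 mm farther back than shut.
Start: joints at [-1.442, 0.313, 0.046, 1.304, 0, 1.431], TCP at [0.153, -0.554, 0.231] pointing down, gripper open.
Joint ranges: [-2.76, 2.76], [-0.86, 1.69], [-1.03, 1.26], [-2.2, 2.34], [-1.47, 1.5], [-3.14, 3.14]. Speed limits (rad/s): [2.57, 2.57, 3.14, 3.14, 3.14, 3.14].

### API

Orientations are given as a unit quaternion [w, x, y, z].
In Python, from cell import ctrl gives the robot as it stands.
- The arm moves only by the shell command python3 inch.py [OPENING] [FORCE], which reads ROWS from standard input. ROWS is a JSON object whose key "ticks" holds a list of rows, 1 to 20 of them, each of 6 numbers: dx, dy, dz in units of 25 mm, then a rotation vector rx, ry, rz in units of 0.25 rad; each row shifts and turns the commanded pose from where the row before left it, along the tool's axes as they then stand; what a row does not reach is not made up. A row lasts 1/12 s, in which the tool goes at most 0.0417 m and 0.125 rad, less where a joint would pass 70% of its speed; a pose out of reach is approached as far as the arm can. OPENING is the opening from 0.0 (shut) to 1.0 (fully open), set as the command begins (- or left out keeps the last). The fingers move at their own pace and stop on an object; FORCE is the grip in N (left out, the last holds). Time passes only in rows, so rows that do not move let the fingers close. It prints the time, the measured TCP pose, the force, the opening and the grip force at its end. Input that does not fit is refused with a message, and nothing moves.
- ctrl.state(): the state, without advancing time (a new reading comes with each control period).
- ctrl.camera(name): name is "scene" or "top"; returns the picture (400x640x3 uint8, blue, green, red); there is no depth.
- ctrl.get_calibration(name): a dict with "mtx" (3x3 intrinsics, pixels), "rvec" (rotation vector, rad) and "tvec" (3), from world to camera coordinates, as OpenCV has them. Camera axes: x right, y down, z forward; pixel columns grow to the right and rows downward; lengths in m; the calibration is good to about 2 mm. A picture is of the moment at which its call begins. get_calibration takes no time and is no camera call.
- ctrl.hand_in(): hands the job in; it is judged then, once.
The state is a dict: "time": time; "qpos": joint angles; "qd": joint speeds; "tau": joint torques, N m; "tool_pos": TCP position; "ee_rot": TCP orientation; "contact_force": force on the tool from outside, world axes, zero at the start; "wrist_torque": the same for the moment, N m; "opening": opening from 0.0 (shut) to 1.0 (fully open); "gripper_force": force on a finger pad.
Only numpy, scipy, OpenCV 4.12 (cv2) and the standard library are available. Lean on these libraries where they do the work, as an engineer would, in place of code of your own. Each camera call takes 0.05 s, during which the arm holds its last target. There are 200 camera calls.

### The job

The bridge blanks in the air-bladder press are cured: screw the little knurled lock nut on top of the press's valve up until it stops, then push the freed valve tip down and keep it down until the gauge has dropped to empty, so that the bladder lets go. Only then draw the caul board out along its rail until it clicks into the unloading station, and lay every blank flat across both sticker battens of the drying board, none touching another. Finish by pushing the empty caul board all the way home into the press, leaving the nut open and the other things on the bench alone.

Things in the scene. Friction and masses are not known exactly. Their poses are not given: they have to be found in the camera images.
- press: plywood bladder press, fixed. Origin on the bench; y along the rail: base x -70 to 70, y -300 to 230 mm. The press bridge is at +y (y 15 to 215 mm, x -70 to 70, flat top 108 mm above the bench), the open unloading end at -y. On the bridge: valve at x 0, y 85 mm; round gauge at x 0, y 168 mm (50 mm across, top 152 mm above the bench); nuts near the corners, below 116 mm
- nut_grip (a point): middle of the knurled brass lock nut, a cylinder 12 mm across and 9 mm high, axis upright, captive on the threaded valve pin. Screwed down it sits on the end of the valve stem (11 mm across, 16 mm high), 124 mm above the bench. z is the screw axis, up
- lock_nut (a joint): turn of the lock nut, rad: 0 screwed down, growing counter-clockwise seen from above, stop at 6.4; starts at 0 to 0.8. It rises 5 mm per turn along the pin (0.8 mm per rad): the hand should rise with it. Turns lightly (0.03 N m). The pin can be pushed down only as far as the nut has risen
- valve_tip (a point): top of the valve pin: flat red button 7 mm across, 15 mm above the nut's top when that is screwed down, 10 mm when it is right up. It moves straight down against a spring (1.5 to 3 N, about 8 N in all with the bleed) and comes back when let go; nut and tip go down together
- valve_pin (a joint): how far the pin is pushed down, m: 0 free, up to about 0.005. The first 1 mm does nothing; beyond that air bleeds, faster the further it is pushed
- gauge (a joint): needle of the gauge, rad: 0 at working pressure (green marks), 2.2 when empty (red marks). It falls towards empty in 1 to 2 s while the tip is held fully down and stays where it is otherwise. As it falls, the upper caul inside the press rises 10 mm off the blanks
- caulboard (a joint): travel of the caul board along the rail in m, towards the press's -y: 0 home in the press (against its stop, with a light click), 0.265 in the unloading station, where a sprung ball clicks between two ridges within about 1 mm; end of the rail 0.29. It slides at about 2 to 5 N, 5 N or so through a click
- board_knob (a point): on the axis of the caul board's turned wooden knob, an upright post 20 mm across, 34 mm high (from 35 to 69 mm above the bench); this point is 55 mm above the bench and moves with the board. The knob stands on a tab 40 mm wide at the board's outer end, 55 mm outside the bridge's face when the board is home
- board_middle (a point): middle of the caul board's upper face, 35 mm above the bench, axes as the press's; moves with the board. The face is 96 mm wide and 192 mm long between two end lips 4 mm high and 4 mm wide. The knob is 155 mm from here towards -y
- stickers: the drying board: grey board 110 mm (its x) by 280 mm (its y), 6 mm thick, fixed to the bench, with two white-painted battens (stickers) lengthwise along y, each 12 mm wide and 270 mm long, at x -24 and 24 mm, tops 18 mm above the bench. Origin on the bench under the middle. A blank lying flat across both battens has its middle 26 mm above the bench
- blank1: laminated bridge blank 1 (may be absent): wooden block 80 (x) by 22 (y) by 16 mm (z), a dark brown layer on a pale one, 35 g. Origin at its middle. It starts loose on the caul board inside the press, lying across the rail, in one of four places (about -72, -24, 24 and 72 mm along y from the board's middle)
- blank2: laminated bridge blank 2 (may be absent): wooden block 80 (x) by 22 (y) by 16 mm (z), a dark brown layer on a pale one, 35 g. Origin at its middle. It starts loose on the caul board inside the press, lying across the rail, in one of four places (about -72, -24, 24 and 72 mm along y from the board's middle)
- blank3: laminated bridge blank 3 (may be absent): wooden block 80 (x) by 22 (y) by 16 mm (z), a mid-brown layer on a dark one, 35 g. Origin at its middle. It starts loose on the caul board inside the press, lying across the rail, in one of four places (about -72, -24, 24 and 72 mm along y from the board's middle)
- blank4: laminated bridge blank 4 (may be absent): wooden block 80 (x) by 22 (y) by 16 mm (z), a mid-brown layer on a dark one, 35 g. Origin at its middle. It starts loose on the caul board inside the press, lying across the rail, in one of four places (about -72, -24, 24 and 72 mm along y from the board's middle)
- glue_bottle: bystander: small white glue bottle with orange cap, 52 mm across, 150 mm high, origin under its middle
- sanding_block: bystander: pale wooden sanding block 112 x 62 x 32 mm, origin under its middle
- tape_roll: bystander: blue roll of tape 84 mm across, 25 mm high, origin under its middle
- mallet: bystander: wooden mallet lying along its x
- chisel: bystander: 200 mm hand tool with orange handle lying along its x
- square_block: bystander: upright wooden block 50 x 50 x 90 mm, origin under its middle

How it is judged:
By the outcome, as a careful person would: the job done as asked, in the order asked, and still so for the second after the job is handed in, with the robot touching nothing.
Of blank1, blank2, blank3, blank4 only 2 to 3 are there at a start; the rules pass over those that are not, and their reading is None.
At some moment in a run one of blank1, blank2, blank3, blank4 may be knocked a few centimetres aside while the robot is not near it.
Once in a run the grip may slacken for a moment while it holds something.
It also fails if it takes over 210 s, if anything falls off the work surface, if the arm or the gripper's body presses on something with over 40 N, if the wrist force passes 120 N, or if a joint passes its speed limit or range.

## Working session

There is one attempt and no reset: what is moved stays moved. The work goes in short steps, Python scripts to look and compute and a shell command to move; the robot and the scene stay as the last step left them, time stands still between calls to the robot, and variables do not carry over. Pictures are saved under pics/ and viewed, at most 14 in all, crops included, and the job is handed in when it is done.

```bash
ls; mkdir -p pics; python3 - <<'E'
from cell import ctrl
import cv2
for n in("scene","top"):
    cv2.imwrite(f"pics/{n}0.png",ctrl.camera(n)); c=ctrl.get_calibration(n); print(n,c)
print(ctrl.state())
E
```

```text
cell.py
inch.py
pics
scene {'mtx': array([[480.14712021,   0.        , 313.34488912],
       [  0.        , 480.14712021, 202.73338779],
       [  0.        ,   0.        ,   1.        ]]), 'rvec': array([ 0.9774838 ,  2.40037431, -1.08366432]), 'tvec': array([ 0.42479689, -0.18653151,  1.7912176 ])}
top {'mtx': array([[463.32887827,   0.        , 312.01678885],
       [  0.        , 463.32887827, 204.98288238],
       [  0.        ,   0.        ,   1.        ]]), 'rvec': array([ 2.1709905 , -2.16592068,  0.09284293]), 'tvec': array([0.00637966, 0.61479303, 1.6930423 ])}
{'time': 0.1, 'qpos': array([-1.44157698e+00,  3.13918553e-01,  4.50941801e-02,  1.30365497e+00,
        4.58339416e-07,  1.43120156e+00]), 'qd': array([ 0.00113259, -0.00012106,  0.00268686,  0.00106978, -0.00139974,
        0.00190932]), 'tau': array([ 1.79377890e-03, -4.81724954e+01,  2.99244815e+01,  1.26836705e-02,
       -1.17769750e-04, -1.04023670e-05]), 'tool_pos': array([ 0.15264481, -0.55387259,  0.23050257]), 'ee_rot': array([-8.41493266e-04,  9.90980610e-01,  1.34002695e-01,  4.59463378e-06]), 'contact_force': array([-0.73720268, -0.29218302,  0.02493974]), 'wrist_torque': array([ 0.00475044, -0.02959609,  0.05577868]), 'gripper_force': 0.0, 'opening': 1.0013084402988963}
```
View pics/scene0.png

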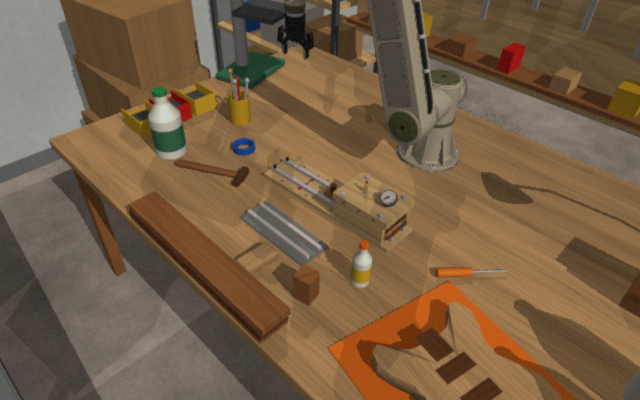

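View pics/top0.png

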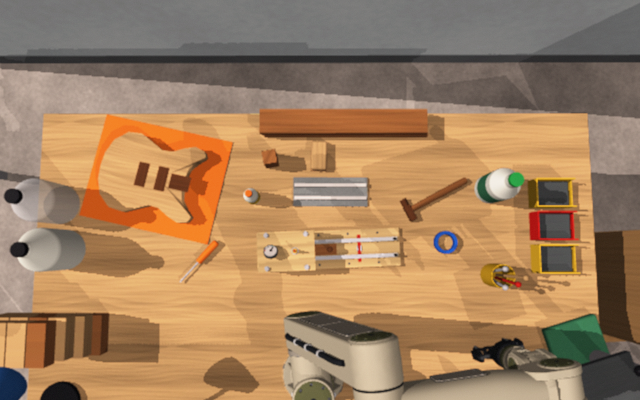

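The scene view shows the press in the middle, with its bridge and gauge nearer the scene camera and the drying board to its left. In the top view the press spans about (257,232)–(402,272), with the gauge at (271,252) and the drying board at (293–369,178–207). Zooming in.

```bash
python3 - <<'E'
import cv2
a=cv2.imread("pics/top0.png")[170:285,245:410]; cv2.imwrite("pics/topc.png",cv2.resize(a,None,fx=4.8,fy=4.8,interpolation=cv2.INTER_CUBIC))
a=cv2.imread("pics/scene0.png")[145:265,235:415]; cv2.imwrite("pics/scenec.png",cv2.resize(a,None,fx=4.4,fy=4.4,interpolation=cv2.INTER_CUBIC))
E
```

View pics/topc.png

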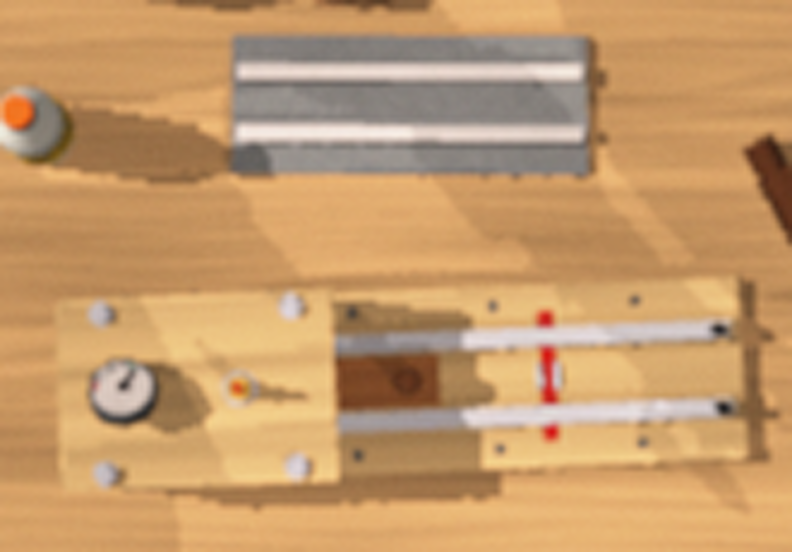

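View pics/scenec.png

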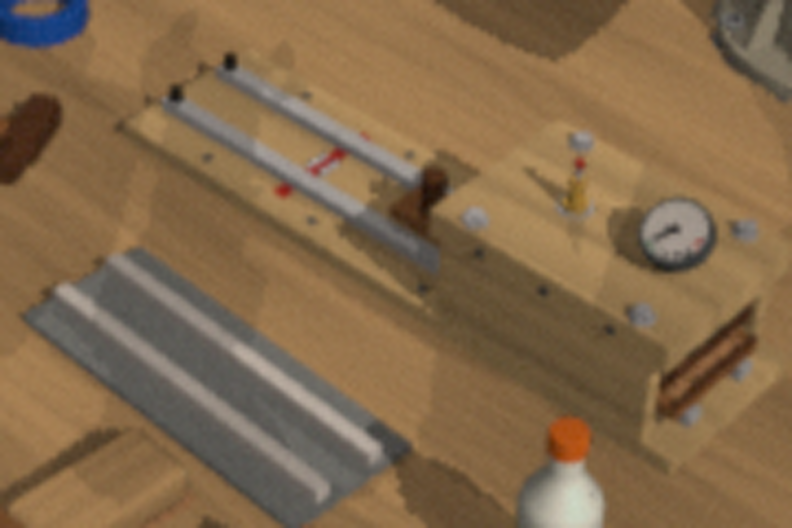

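The crops show the tip at top (240,386) and scene (580,162), the gauge at (123,391) and (678,233), and the knob at (407,380) and (433,176). The bridge corners and the grey board edges are also clear. Next I fit both poses.

```bash
cat > h.py <<'E'
from cell import ctrl
import numpy as np, cv2
from scipy.optimize import least_squares
from scipy.spatial.transform import Rotation as R
CAL={n:ctrl.get_calibration(n) for n in("scene","top")}
OFF={"top":(4.8,245,170),"scene":(4.4,235,145)}
def proj(n,P):
    c=CAL[n]; return cv2.projectPoints(np.float64(P).reshape(-1,1,3),c["rvec"],c["tvec"],c["mtx"],None)[0].reshape(-1,2)
def px(n,c):
    s,a,b=OFF[n]; return (np.float64(c)+.5)/s-.5+[a,b]
def W(p,L):
    L=np.atleast_2d(np.float64(L)); c,s=np.cos(p[2]),np.sin(p[2])
    return np.c_[p[0]+c*L[:,0]-s*L[:,1],p[1]+s*L[:,0]+c*L[:,1],L[:,2]]
def fit(obs,p0):
    f=lambda p:np.concatenate([(proj(n,W(p,np.array(l)/1000.))-px(n,c)).ravel() for n,l,c in obs])
    r=least_squares(f,p0,loss="soft_l1",f_scale=.5); return r.x,r.fun.reshape(-1,2)
def ray(n,uv,z):
    c=CAL[n]; M=cv2.Rodrigues(c["rvec"])[0]; d=M.T@np.linalg.solve(c["mtx"],[*uv,1]); o=-M.T@c["tvec"]
    return o+d*(z-o[2])/d[2]
def to(goal,yaw=None):
    """rows' worth of shift in tool axes to reach goal (yaw: world angle of tool y, mod pi)"""
    s=ctrl.state(); q=s["ee_rot"]; r=R.from_quat(np.r_[q[1:],q[0]]); M=r.as_matrix()
    d=M.T@(np.array(goal)-s["tool_pos"]); out="shift tool %s"%d.round(4)
    y=np.arctan2(M[1,1],M[0,1]); out+=" tooly yaw %.3f tilt %s"%(y,M[:,2].round(4))
    if yaw is not None: out+=" rz %.3f"%(-((yaw-y+np.pi/2)%np.pi-np.pi/2))
    print(out,"q6 %.2f"%s["qpos"][5])
E
cat > fit0.py <<'E'
from h import *
P=[("top",(0,85,148),(240,386)),("top",(0,168,152),(123,391)),("top",(0,-40,69),(407,380)),
("top",(70,15,108),(333,290)),("top",(-70,15,108),(340,478)),("top",(70,215,108),(55,298)),("top",(-70,215,108),(62,488)),
("scene",(0,85,148),(580,162)),("scene",(0,168,152),(679,231)),("scene",(0,-40,69),(433,176)),("scene",(70,215,108),(660,362)),("scene",(70,15,108),(437,224))]
S=[("top",(55,140,6),(232,36)),("top",(55,-140,6),(588,36)),("top",(-55,140,6),(233,174)),("top",(-55,-140,6),(590,174)),
("top",(24,135,18),(235,71)),("top",(24,-135,18),(585,71)),("top",(-24,135,18),(235,132)),("top",(-24,-135,18),(586,132)),
("scene",(55,-140,6),(25,317)),("scene",(-55,-140,6),(133,249)),("scene",(-55,140,6),(410,445)),("scene",(-24,135,18),(373,455)),("scene",(24,135,18),(320,495)),("scene",(24,-135,18),(62,290)),("scene",(-24,-135,18),(117,261))]
if __name__=="__main__":
    for o,g in((P,(.45,.05,0)),(S,(.65,.05,0))):
        p,r=fit(o,g); print(p); print(r.round(2).tolist())
        if o is P:
            for nm,l in(("nut",(0,.085,.1285)),("knob",(0,-.04,.055))): print(nm,W(p,[l]))
            to(W(p,[(0,.085,.25)])[0],p[2])
E
python3 fit0.py
```

```text
[ 0.45208632 -0.01671048  0.03700654]
[[-0.65, -0.21], [-0.57, -0.41], [0.33, -0.19], [-0.27, -0.83], [-0.34, 0.0], [1.04, -0.53], [0.5, -0.13], [0.1, 0.04], [0.58, -4.08], [0.45, -0.79], [1.71, -2.63], [-1.49, -3.36]]
nut [[0.44894148 0.06823133 0.1285    ]]
knob [[ 0.45356624 -0.05668309  0.055     ]]
shift tool [ 0.4509 -0.5211 -0.0185] tooly yaw -1.302 tilt [-2.0e-04  1.7e-03 -1.0e+00] rz -1.339 q6 1.43
[ 0.67049711 -0.05921533 -0.00426613]
[[0.03, -0.81], [-0.2, -0.4], [-0.49, -0.67], [-0.49, -0.22], [0.49, -0.43], [-0.52, -0.02], [0.35, -0.45], [-0.68, -0.02], [-0.53, -0.42], [1.84, -0.73], [0.75, -0.1], [0.63, -0.82], [0.76, -1.46], [-0.42, -0.92], [-1.11, -1.21]]
```

```bash
python3 - <<'E'
from fit0 import *
for o,g in((P,(.45,.05,0)),(S,(.65,.05,0))):
    for n in("top","scene"):
        p,r=fit([x for x in o if x[0]==n],g); print(n,p,r.round(2).tolist())
p,_=fit([x for x in P if x[0]=="top"],(.45,.05,0))
im=cv2.imread("pics/scene0.png")[145:265,235:415]; im=cv2.resize(im,None,fx=4.4,fy=4.4,interpolation=cv2.INTER_CUBIC)
L=np.array([(70,15,108),(-70,15,108),(-70,215,108),(70,215,108),(0,85,108),(0,85,124),(0,85,148),(0,168,152),(0,-40,69),(70,15,0),(70,215,0),(-70,-300,0),(70,-300,0)])/1000
for u in (proj("scene",W(p,L))+.5-[235,145])*4.4: cv2.circle(im,tuple(int(v) for v in u),3,(255,0,255),-1)
cv2.imwrite("pics/ov.png",im)
E
```

```text
top [ 0.45118234 -0.01700497  0.0387457 ] [[-0.57, 0.1], [-0.49, -0.06], [0.41, 0.04], [-0.22, -0.56], [-0.23, 0.27], [1.09, -0.17], [0.62, 0.23]]
scene [ 0.45772729 -0.01085038  0.00947546] [[-0.13, 2.12], [-0.02, -1.5], [0.8, 0.66], [0.23, 0.1], [-1.94, -1.85]]
top [ 0.66907378 -0.06010595  0.00231944] [[0.17, -0.2], [-0.06, -0.27], [-0.17, -0.05], [-0.16, -0.08], [0.68, 0.18], [-0.33, 0.12], [0.63, 0.16], [-0.4, 0.12]]
scene [ 0.67346346 -0.05696997 -0.01453721] [[-0.58, 0.07], [2.05, -0.11], [0.39, 1.15], [0.18, 0.38], [0.15, -0.3], [-0.41, -0.38], [-0.98, -0.62]]
```

View pics/ov.png

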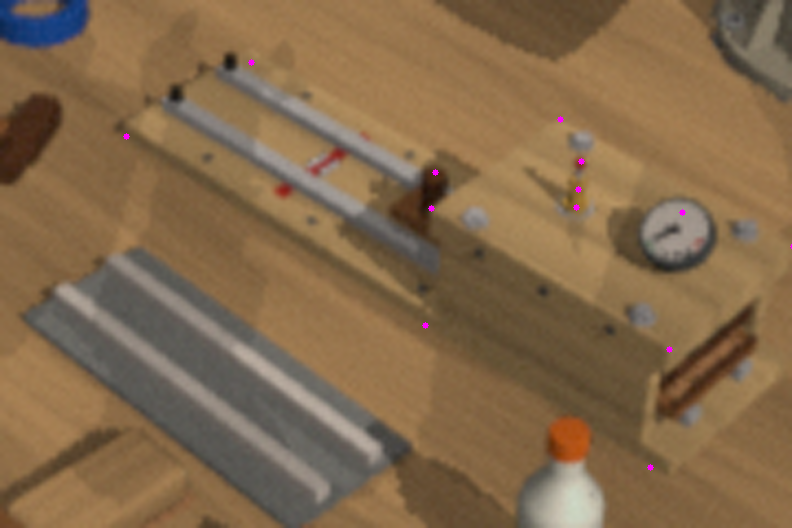

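```bash
python3 - <<'E'
from fit0 import *
p,_=fit([x for x in P if x[0]=="top"],(.45,.05,0))
print("model nut",W(p,[(0,.085,.148)]))
a=px("top",(240,386)); b=px("scene",(580,162))
r=least_squares(lambda X:np.r_[proj("top",X)[0]-a,proj("scene",X)[0]-b],[.45,.07,.15]); print(r.x,r.fun, ray("top",a,.148))
to([r.x[0],r.x[1],.25])
E
```

```text
model nut [[0.44788978 0.06793123 0.148     ]]
[0.44787537 0.066514   0.14663024] [-0.13596555  0.10515724 -0.14736072 -0.00966714] [0.44823892 0.06598578 0.148     ]
shift tool [ 0.4494 -0.5197 -0.0185] tooly yaw -1.302 tilt [-2.0e-04  1.7e-03 -1.0e+00] q6 1.43
```

The manual's scale: shifts go in units of 25 mm and turns go in units of 0.25 rad. Converting my numbers, -0.0289 m is -1.156, 0.025 m is 1.

```bash
echo '{"ticks":[[1,-1.156,-0.04,0,0,0],[1,-1.156,-0.04,0,0,0],[1,-1.156,-0.04,0,0,0],[1,-1.156,-0.04,0,0,0],[1,-1.156,-0.04,0,0,0],[1,-1.156,-0.04,0,0,0],[1,-1.156,-0.04,0,0,0],[1,-1.156,-0.04,0,0,0],[1,-1.156,-0.04,0,0,0],[1,-1.156,-0.04,0,0,0],[1,-1.156,-0.04,0,0,0],[1,-1.156,-0.04,0,0,0],[1,-1.156,-0.04,0,0,0],[1,-1.156,-0.04,0,0,0],[1,-1.156,-0.04,0,0,0],[1,-1.156,-0.04,0,0,0],[1,-1.156,-0.04,0,0,0],[1,-1.156,-0.04,0,0,0]]}' | python3 inch.py 0.4 20
python3 -c "
from h import *
to([.448,.0665,.25])"
```

```text
time: 1.6
tool_pos: [0.4485, 0.0687, 0.2491]
ee_rot: [0.0, 0.991, 0.134, -0.0]
contact_force: [-0.1, -1.4, 0.3]
opening: 0.4
gripper_force: 0.0
shift tool [-0.0011  0.002  -0.0009] tooly yaw -1.302 tilt [-2.e-04 -2.e-04 -1.e+00] q6 2.85
```

Converted, 0.033 m is 1.32, 0.032 m is 1.28.

```bash
echo '{"ticks":[[-0.044,0.08,1.28,0,0,0],[0,0,1.32,0,0,0],[0,0,1.32,0,0,0],[0,0,0.88,0,0,0],[0,0,0.48,0,0,0],[0,0,0,0,0,0],[0,0,0,0,0,0]]}' | python3 inch.py
python3 - <<'E'
from h import *
s=ctrl.state();print(s["tool_pos"],s["contact_force"],s["wrist_torque"])
a=ctrl.camera("scene")[150:235,320:430]; b=ctrl.camera("top")[215:290,250:350]
a=cv2.resize(a,(660,510),interpolation=cv2.INTER_CUBIC)
cv2.imwrite("pics/nut1.png",a)
E
```

```text
time: 2.18
tool_pos: [0.4471, 0.0644, 0.1167]
ee_rot: [-0.0, 0.991, 0.134, -0.001]
contact_force: [-0.6, 0.3, 0.7]
opening: 0.396
gripper_force: 0.0
[0.4470746  0.06444081 0.11672313] [-0.56049589  0.28810382  0.73824722] [-0.0107023   0.01816753 -0.04763375]
```

View pics/nut1.png

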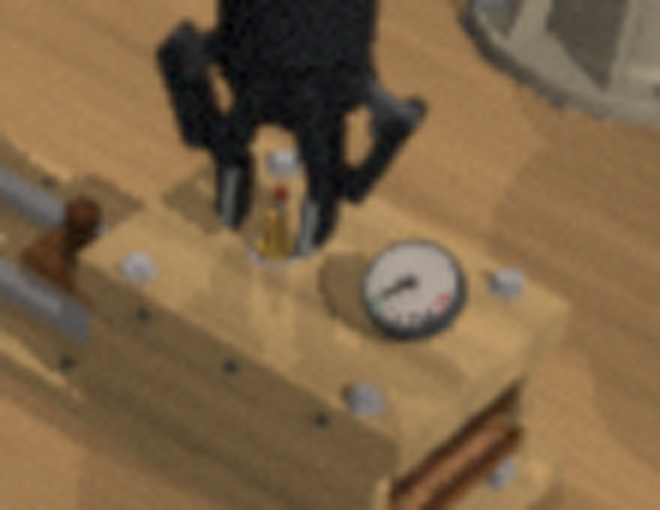

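Nut stem (277,235) lies between the pads (232 and 312), near the middle. Closing on it.

Converted, -0.002 m is -0.08, -0.0018 m is -0.072.

```bash
echo '{"ticks":[[0.056,-0.072,-0.08,0,0,0],[0,0,0,0,0,0],[0,0,0,0,0,0],[0,0,0,0,0,0],[0,0,0,0,0,0],[0,0,0,0,0,0]]}' | python3 inch.py 0 20; python3 -c "
from h import *
s=ctrl.state();print(s['contact_force'],s['wrist_torque'],s['tool_pos'])"
```

```text
time: 2.78
tool_pos: [0.4498, 0.0673, 0.1203]
ee_rot: [-0.001, 0.991, 0.134, 0.001]
contact_force: [1.0, 4.9, 5.7]
opening: 0.123
gripper_force: 19.9
[0.97192813 4.86696531 5.66604554] [ 1.07207104 -0.02756819 -0.0642286 ] [0.44983004 0.06727716 0.12028709]
```

Converted, -0.0001 m is -0.004, -0.0007 m is -0.028, -0.12 rad is -0.48.

```bash
echo '{"ticks":[[0.012,-0.028,-0.012,0,0,-0.48],[0,0,-0.004,0,0,-0.48],[0,0,-0.004,0,0,-0.48],[0,0,-0.004,0,0,-0.48],[0,0,-0.004,0,0,-0.48],[0,0,-0.004,0,0,-0.48],[0,0,-0.004,0,0,-0.48],[0,0,-0.004,0,0,-0.48],[0,0,-0.004,0,0,-0.48],[0,0,-0.004,0,0,-0.48],[0,0,-0.004,0,0,-0.48],[0,0,-0.004,0,0,-0.48],[0,0,-0.004,0,0,-0.48],[0,0,-0.004,0,0,-0.48],[0,0,-0.004,0,0,-0.48],[0,0,-0.004,0,0,-0.48]]}' | python3 inch.py; python3 -c "
from h import *
s=ctrl.state();print(s['contact_force'],s['wrist_torque'],s['tool_pos'],s['qpos'][5])
a=ctrl.camera('scene')[150:235,320:430]
cv2.imwrite('pics/nut2.png',cv2.resize(a,(660,510),interpolation=cv2.INTER_CUBIC))"
```

```text
time: 4.12
tool_pos: [0.4455, 0.0688, 0.1203]
ee_rot: [-0.003, 0.456, 0.89, -0.0]
contact_force: [-6.6, 6.2, 3.6]
opening: 0.121
gripper_force: 26.9
[-6.55454009  6.17384406  3.58170966] [ 1.36189     1.40796649 -0.22535289] [0.44546819 0.06880243 0.12026824] 0.9187803252763248
```

View pics/nut2.png

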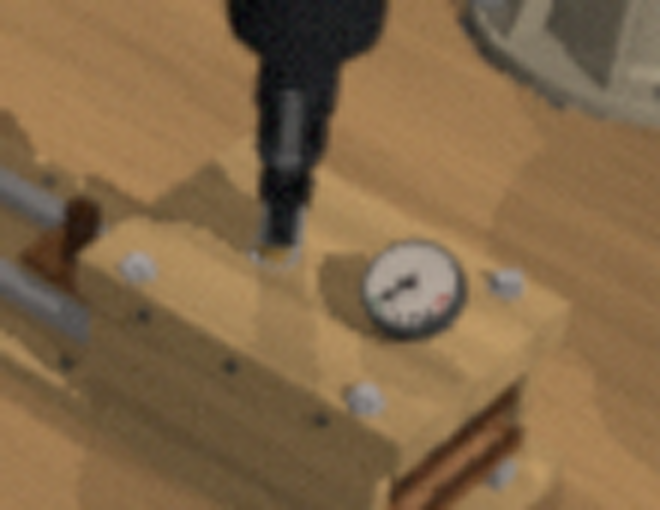

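The fingers turned, but the forces say the tips also rub the stem and the tool is off-axis. The two closing lines cross at (0.4477, 0.0667), so I'll reopen, go up and re-centre.

Converted, -0.006 m is -0.24, 0.12 rad is 0.48.

```bash
echo '{"ticks":[[0,0,0,0,0,0],[0,0,0,0,0,0],[0,0,-0.24,0,0,0.48],[0,0,0,0,0,0.48],[0,0,0,0,0,0.48],[0,0,0,0,0,0.48],[0,0,0,0,0,0.48],[0,0,0,0,0,0.48],[0,0,0,0,0,0.48],[0,0,0,0,0,0.48],[0,0,0,0,0,0.48],[0,0,0,0,0,0.48],[0,0,0,0,0,0.48],[0,0,0,0,0,0.48],[0,0,0,0,0,0.48],[0,0,0,0,0,0.48],[0,0,0,0,0,0.48],[0,0,0,0,0,0.48],[0,0,0,0,0,0],[0,0,0,0,0,0]]}' | python3 inch.py .3; python3 -c "
from h import *
s=ctrl.state();print(s['contact_force'],s['wrist_torque'],s['tool_pos'],s['qpos'][5])
to([.4477,.0667,.127])"
```

```text
time: 5.83
tool_pos: [0.4492, 0.0668, 0.1271]
ee_rot: [0.0, 0.991, 0.135, 0.0]
contact_force: [-0.0, -0.2, -0.5]
opening: 0.299
gripper_force: 0.0
[-0.04270689 -0.23758961 -0.46615186] [ 5.86114105e-02 -4.91084655e-05 -4.13220591e-03] [0.44915583 0.06684043 0.12713265] 2.8413253301057124
shift tool [-0.0014 -0.0003  0.0001] tooly yaw -1.299 tilt [ 5.e-04 -8.e-04 -1.e+00] q6 2.84
```

Converted, -0.0014 m is -0.056, -0.0005 m is -0.02.

```bash
echo '{"ticks":[[-0.056,-0.012,-0.02,0,0,0],[0,0,0,0,0,0],[0,0,0,0,0,0],[0,0,0,0,0,0],[0,0,0,0,0,0]]}' | python3 inch.py 0 20; python3 -c "
from h import *
s=ctrl.state();print(s['contact_force'],s['wrist_torque'],s['tool_pos'],s['qpos'][5])"
echo '{"ticks":[[0,0,-0.004,0,0,-0.48],[0,0,-0.004,0,0,-0.48],[0,0,-0.004,0,0,-0.48],[0,0,-0.004,0,0,-0.48],[0,0,-0.004,0,0,-0.48],[0,0,-0.004,0,0,-0.48],[0,0,-0.004,0,0,-0.48],[0,0,-0.004,0,0,-0.48],[0,0,-0.004,0,0,-0.48],[0,0,-0.004,0,0,-0.48],[0,0,-0.004,0,0,-0.48],[0,0,-0.004,0,0,-0.48],[0,0,-0.004,0,0,-0.48],[0,0,-0.004,0,0,-0.48],[0,0,-0.004,0,0,-0.48],[0,0,-0.004,0,0,-0.48]]}' | python3 inch.py; python3 -c "
from h import *
s=ctrl.state();print(s['contact_force'],s['wrist_torque'],s['tool_pos'],s['qpos'][5])"
```

```text
time: 6.25
tool_pos: [0.4475, 0.0668, 0.1277]
ee_rot: [0.0, 0.991, 0.134, 0.0]
contact_force: [-0.1, -2.5, 0.5]
opening: 0.12
gripper_force: 19.5
[-0.12656398 -2.4568411   0.53517935] [-0.53585543  0.01661177 -0.00854424] [0.44746325 0.06684802 0.12765098] 2.8435999428724386
time: 7.58
tool_pos: [0.4468, 0.0671, 0.129]
ee_rot: [-0.0, 0.456, 0.89, -0.0]
contact_force: [-1.2, -2.2, 0.1]
opening: 0.121
gripper_force: 19.6
[-1.16799038 -2.21580079  0.07881783] [-0.38384338  0.33707305 -0.03982345] [0.44678708 0.06705999 0.12902019] 0.9179485261552522
```

Torque is now 0.04 N·m, a freely turning nut. Continuing.

```bash
echo '{"ticks":[[0,0,-0.004,0,0,-0.48],[0,0,-0.004,0,0,-0.48],[0,0,-0.004,0,0,-0.48],[0,0,-0.004,0,0,-0.48],[0,0,-0.004,0,0,-0.48],[0,0,-0.004,0,0,-0.48],[0,0,-0.004,0,0,-0.48],[0,0,-0.004,0,0,-0.48],[0,0,-0.004,0,0,-0.48],[0,0,-0.004,0,0,-0.48],[0,0,-0.004,0,0,-0.48],[0,0,-0.004,0,0,-0.48],[0,0,-0.004,0,0,-0.48],[0,0,-0.004,0,0,-0.48],[0,0,-0.004,0,0,-0.48],[0,0,-0.004,0,0,-0.48]]}' | python3 inch.py; python3 -c "
from h import *
s=ctrl.state();print(s['contact_force'],s['wrist_torque'],s['tool_pos'],s['qpos'][5])"
echo '{"ticks":[[0,0,-0.004,0,0,-0.48],[0,0,-0.004,0,0,-0.48],[0,0,-0.004,0,0,-0.48],[0,0,-0.004,0,0,-0.48],[0,0,-0.004,0,0,-0.48],[0,0,-0.004,0,0,-0.48],[0,0,-0.004,0,0,-0.48],[0,0,-0.004,0,0,-0.48],[0,0,-0.004,0,0,-0.48],[0,0,-0.004,0,0,-0.48],[0,0,-0.004,0,0,-0.48],[0,0,-0.004,0,0,-0.48],[0,0,-0.004,0,0,-0.48],[0,0,-0.004,0,0,-0.48],[0,0,-0.004,0,0,-0.48],[0,0,-0.004,0,0,-0.48]]}' | python3 inch.py; python3 -c "
from h import *
s=ctrl.state();print(s['contact_force'],s['wrist_torque'],s['tool_pos'],s['qpos'][5])"
```

```text
time: 8.92
tool_pos: [0.4472, 0.0669, 0.1307]
ee_rot: [-0.0, -0.468, 0.884, -0.0]
contact_force: [-1.1, -0.9, 0.2]
opening: 0.121
gripper_force: 19.5
[-1.06726656 -0.93346607  0.22185991] [-0.31729435  0.26315344 -0.01038503] [0.44717197 0.06686776 0.13069762] -1.0020496848158524
time: 10.25
tool_pos: [0.4454, 0.0671, 0.1313]
ee_rot: [0.0, 0.992, -0.124, -0.002]
contact_force: [-1.9, -2.1, -1.5]
opening: 0.123
gripper_force: 19.5
[-1.93864765 -2.11095179 -1.45660213] [-0.38802084  0.46201009 -0.08675782] [0.44540543 0.06714983 0.13130709] -2.921990735977764
```

```bash
echo '{"ticks":[[0,0,0,0,0,0],[0,0,0,0,0,0],[0,0,0,0,0,0.48],[0,0,0,0,0,0.48],[0,0,0,0,0,0.48],[0,0,0,0,0,0.48],[0,0,0,0,0,0.48],[0,0,0,0,0,0.48],[0,0,0,0,0,0.48],[0,0,0,0,0,0.48],[0,0,0,0,0,0.48],[0,0,0,0,0,0.48],[0,0,0,0,0,0.48],[0,0,0,0,0,0.48],[0,0,0,0,0,0.48],[0,0,0,0,0,0.48],[0,0,0,0,0,0],[0,0,0,0,0,0]]}' | python3 inch.py .25; python3 -c "
from h import *
to([.4475,.0668,.1325])
a=ctrl.camera('scene')[150:235,320:430]
cv2.imwrite('pics/nut3.png',cv2.resize(a,(660,510),interpolation=cv2.INTER_CUBIC))"
```

```text
time: 11.75
tool_pos: [0.4478, 0.0673, 0.1326]
ee_rot: [0.0, -0.568, 0.823, -0.0]
contact_force: [-0.6, 0.2, 0.3]
opening: 0.252
gripper_force: 0.0
shift tool [0.0006 0.0001 0.0001] tooly yaw 2.780 tilt [ 1.e-03  2.e-04 -1.e+00] q6 -1.24
```

View pics/nut3.png

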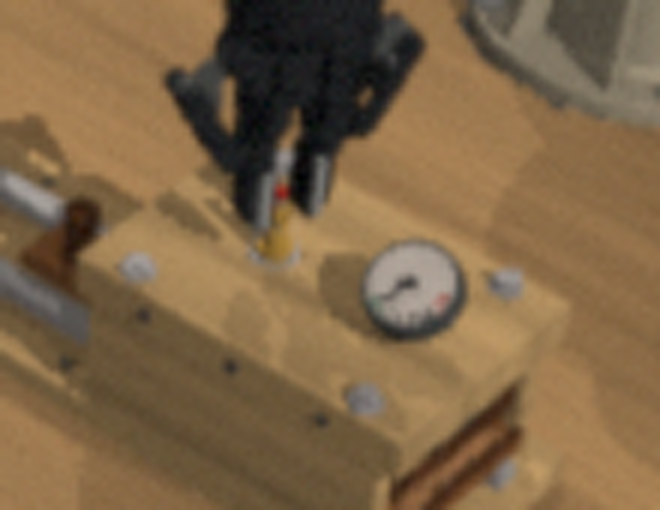

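The nut now shows higher, with a shorter pin above it. I'll regrip and check it's at the stop.

```bash
echo '{"ticks":[[0,0,0,0,0,0],[0,0,0,0,0,0],[0,0,0,0,0,0],[0,0,0,0,0,-0.24],[0,0,0,0,0,-0.24],[0,0,0,0,0,-0.24],[0,0,0,0,0,-0.24]]}' | python3 inch.py 0 20; python3 -c "
from h import *
s=ctrl.state();print(s['contact_force'],s['wrist_torque'],s['qpos'][5])"
echo '{"ticks":[[0,0,0,0,0,-0.4],[0,0,0,0,0,-0.4],[0,0,0,0,0,-0.4],[0,0,0,0,0,-0.4],[0,0,0,0,0,-0.4],[0,0,0,0,0,-0.4]]}' | python3 inch.py; python3 -c "
from h import *
s=ctrl.state();print(s['contact_force'],s['wrist_torque'],s['tool_pos'],s['qpos'][5])"
```

```text
time: 12.38
tool_pos: [0.4471, 0.0671, 0.1323]
ee_rot: [-0.0, -0.663, 0.748, 0.0]
contact_force: [-1.6, 0.7, 0.3]
opening: 0.116
gripper_force: 19.6
[-1.57782071  0.66416107  0.28338823] [-0.04248766  0.19774841 -0.0427074 ] -1.479225005189893
time: 12.88
tool_pos: [0.4469, 0.0669, 0.1323]
ee_rot: [0.001, 0.855, -0.518, -0.0]
contact_force: [-1.4, -1.3, 1.9]
opening: 0.114
gripper_force: 19.7
[-1.36994895 -1.30250803  1.94166214] [-0.17334843  0.29498546  0.03715633] [0.446933   0.06691963 0.13226264] -2.0811974012336583
```

```bash
echo '{"ticks":[[0,0,-0.02,0,0,-0.4],[0,0,-0.004,0,0,-0.4],[0,0,-0.004,0,0,-0.4],[0,0,-0.004,0,0,-0.4],[0,0,-0.004,0,0,-0.4],[0,0,0,0,0,0]]}' | python3 inch.py; python3 -c "
from h import *
s=ctrl.state();print(s['contact_force'],s['wrist_torque'],s['tool_pos'],s['qpos'][5])"
echo '{"ticks":[[0,0,-0.004,0,0,-0.4],[0,0,-0.004,0,0,-0.4],[0,0,-0.004,0,0,-0.4],[0,0,0,0,0,0]]}' | python3 inch.py; python3 -c "
from h import *
s=ctrl.state();print(s['contact_force'],s['wrist_torque'],s['tool_pos'],s['qpos'][5])"
```

```text
time: 13.38
tool_pos: [0.4468, 0.0668, 0.1328]
ee_rot: [0.001, 0.957, -0.292, -0.0]
contact_force: [0.0, -1.4, -2.2]
opening: 0.12
gripper_force: 19.5
[ 0.03907022 -1.44513837 -2.19171899] [-0.37606315  0.12492249 -0.05997915] [0.44684577 0.06678999 0.13279715] -2.5786182380433518
time: 13.72
tool_pos: [0.4461, 0.067, 0.1329]
ee_rot: [0.001, 0.989, -0.147, -0.001]
contact_force: [-3.1, -2.1, -3.1]
opening: 0.112
gripper_force: 19.4
[-3.12741456 -2.11202025 -3.07935886] [-0.26446878  0.57629358  0.04635944] [0.44605295 0.06695088 0.13285906] -2.8759758930252377
```

Converted, 0.12 rad is 0.48.

```bash
echo '{"ticks":[[0,0,0,0,0,0],[0,0,0,0,0,0],[0,0,0,0,0,0.48],[0,0,0,0,0,0.48],[0,0,0,0,0,0.48],[0,0,0,0,0,0.48],[0,0,0,0,0,0.48],[0,0,0,0,0,0.48],[0,0,0,0,0,0.48],[0,0,0,0,0,0.48],[0,0,0,0,0,0.48],[0,0,0,0,0,0.48],[0,0,0,0,0,0.48],[0,0,0,0,0,0.48],[0,0,0,0,0,0.48],[0,0,0,0,0,0.48],[0,0,0,0,0,0],[0,0,0,0,0,0]]}' | python3 inch.py .25; python3 -c "
from h import *
to([.4475,.0668,.1325])"
```

```text
time: 15.22
tool_pos: [0.4481, 0.0673, 0.134]
ee_rot: [0.001, -0.552, 0.834, -0.0]
contact_force: [-0.5, -0.0, -0.1]
opening: 0.248
gripper_force: 0.0
shift tool [0.0007 0.0004 0.0015] tooly yaw 2.740 tilt [ 1.4e-03  1.0e-04 -1.0e+00] q6 -1.20
```

```bash
echo '{"ticks":[[0,0,0,0,0,0],[0,0,0,0,0,0],[0,0,0,0,0,0],[0,0,0,0,0,0]]}' | python3 inch.py 0 40; python3 -c "
from h import *
s=ctrl.state();print(s['contact_force'],s['wrist_torque'],s['qpos'][5],s['tool_pos'])"
for i in 1 2 3; do echo '{"ticks":[[0,0,-0.004,0,0,-0.4],[0,0,-0.004,0,0,-0.4],[0,0,-0.004,0,0,-0.4],[0,0,-0.004,0,0,-0.4]]}' | python3 inch.py >/dev/null;  python3 -c "
from h import *
s=ctrl.state();print(s['contact_force'],s['wrist_torque'],s['tool_pos'],s['qpos'][5],s['opening'])"; done
```

```text
time: 15.55
tool_pos: [0.4474, 0.0674, 0.1336]
ee_rot: [0.0, -0.551, 0.834, 0.0]
contact_force: [-0.4, 1.4, 0.5]
opening: 0.095
gripper_force: 39.0
[-0.42767142  1.3572475   0.45442726] [0.30985356 0.1004424  0.02997765] -1.1964594717127663 [0.44737219 0.06739315 0.13363082]
[-1.11238893 10.47910972  1.68026786] [ 2.04426227  0.25638321 -0.07389887] [0.44703626 0.06793253 0.13387038] -1.6007904252741902 0.09480618963668305
[ 0.12696875 -4.97169702 -0.30400917] [-1.0504545   0.08316719 -0.00564136] [0.44745395 0.06568477 0.13432579] -2.0011565465970724 0.0954535293643401
[ 3.26715082 -5.11643694 -5.99416257] [-0.87367473 -0.69059798  0.04059578] [0.44806718 0.06576092 0.13453881] -2.4013206453423335 0.09342214485155624
```

Total turn (>8 rad commanded) and the downward pull when rising say it is at the stop. Now up, shut, and over the tip.

```bash
echo '{"ticks":[[0,0,0,0,0,0],[0,0,0,0,0,0],[0,0,-0.8,0,0,0.4],[0,0,-0.8,0,0,0.4],[0,0,0,0,0,0.4],[0,0,0,0,0,0.4],[0,0,0,0,0,0.48],[0,0,0,0,0,0.48],[0,0,0,0,0,0.48]]}' | python3 inch.py .3 20
echo '{"ticks":[[0,0,0,0,0,0],[0,0,0,0,0,0],[0,0,0,0,0,0],[0,0,0,0,0,0]]}' | python3 inch.py 0
python3 -c "
from h import *
to([.4477,.0667,.151],.037)"
```

```text
time: 17.3
tool_pos: [0.4475, 0.0674, 0.175]
ee_rot: [-0.0, 0.717, -0.697, 0.0]
contact_force: [0.1, -0.4, -0.6]
opening: 0.301
gripper_force: 0.0
time: 17.63
tool_pos: [0.4474, 0.0673, 0.1748]
ee_rot: [-0.0, 0.72, -0.694, 0.0]
contact_force: [-0.0, -0.0, 0.7]
opening: 0.0
gripper_force: 0.0
shift tool [ 0.0006 -0.0003  0.0238] tooly yaw -3.104 tilt [ 0. -0. -1.] rz 0.001 q6 -1.64
```

Converted, 0.012 m is 0.48, 0.002 m is 0.08.

```bash
echo '{"ticks":[[0.024,-0.012,0.48,0,0,0],[0,0,0.48,0,0,0],[0,0,0.08,0,0,0],[0,0,0.04,0,0,0],[0,0,0.04,0,0,0],[0,0,0.04,0,0,0],[0,0,0,0,0,0]]}' | python3 inch.py
echo '{"ticks":[[0,0,0.04,0,0,0],[0,0,0.04,0,0,0],[0,0,0.02,0,0,0],[0,0,0,0,0,0],[0,0,0,0,0,0]]}' | python3 inch.py
```

```text
time: 18.22
tool_pos: [0.4478, 0.0666, 0.1462]
ee_rot: [-0.0, 0.72, -0.694, 0.0]
contact_force: [-2.7, 0.3, 2.3]
opening: -0.001
gripper_force: 1.3
time: 18.63
tool_pos: [0.4479, 0.0666, 0.144]
ee_rot: [-0.0, 0.72, -0.694, 0.0]
contact_force: [-2.8, 0.7, 6.1]
opening: 0.0
gripper_force: 3.4
```

Converted, 0.0007 m is 0.028, 0.0005 m is 0.02.

```bash
echo '{"ticks":[[0,0,0.028,0,0,0],[0,0,0.02,0,0,0],[0,0,0.012,0,0,0],[0,0,0,0,0,0],[0,0,0,0,0,0],[0,0,0,0,0,0],[0,0,0,0,0,0],[0,0,0,0,0,0],[0,0,0,0,0,0],[0,0,0,0,0,0],[0,0,0,0,0,0],[0,0,0,0,0,0],[0,0,0,0,0,0],[0,0,0,0,0,0],[0,0,0,0,0,0],[0,0,0,0,0,0],[0,0,0,0,0,0],[0,0,0,0,0,0],[0,0,0,0,0,0],[0,0,0,0,0,0]]}' | python3 inch.py
echo '{"ticks":[[0,0,0.012,0,0,0],[0,0,0,0,0,0],[0,0,0,0,0,0],[0,0,0,0,0,0],[0,0,0,0,0,0],[0,0,0,0,0,0],[0,0,0,0,0,0],[0,0,0,0,0,0],[0,0,0,0,0,0],[0,0,0,0,0,0],[0,0,0,0,0,0],[0,0,0,0,0,0],[0,0,0,0,0,0]]}' | python3 inch.py
python3 -c "
from h import *
a=ctrl.camera('scene')[150:235,320:430]
cv2.imwrite('pics/g.png',cv2.resize(a,(660,510),interpolation=cv2.INTER_CUBIC))"
```

```text
time: 20.3
tool_pos: [0.448, 0.0666, 0.1429]
ee_rot: [-0.0, 0.72, -0.694, 0.001]
contact_force: [-3.9, -0.7, 10.3]
opening: -0.002
gripper_force: 4.9
time: 21.38
tool_pos: [0.448, 0.0666, 0.1428]
ee_rot: [-0.0, 0.72, -0.694, 0.001]
contact_force: [-4.0, -0.4, 11.3]
opening: -0.0
gripper_force: 5.5
```

View pics/g.png

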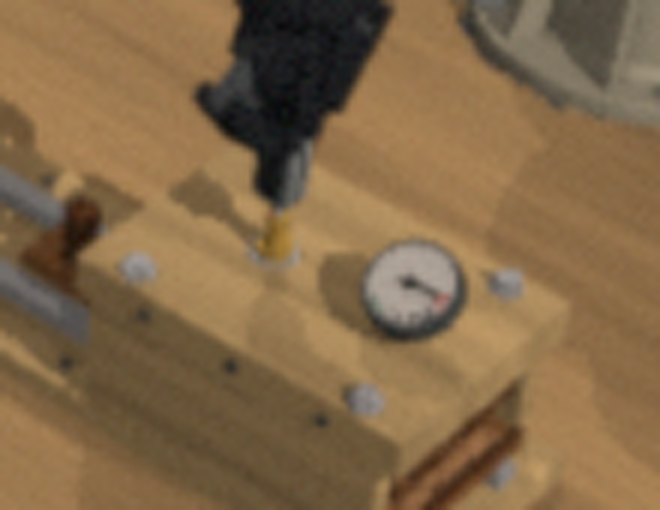

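The needle points at the red marks, so the press is empty. I'll hold a little longer, then lift and go to the knob.

Converted, -0.03 m is -1.2, -0.02 m is -0.8.

```bash
echo '{"ticks":[[0,0,0,0,0,0],[0,0,0,0,0,0],[0,0,0,0,0,0],[0,0,0,0,0,0],[0,0,0,0,0,0],[0,0,0,0,0,0],[0,0,0,0,0,0],[0,0,0,0,0,0],[0,0,0,0,0,0],[0,0,0,0,0,0],[0,0,-0.4,0,0,0],[0,0,-1.2,0,0,0],[0,0,-0.8,0,0,0],[0,0,0,0,0,0]]}' | python3 inch.py
echo '{"ticks":[[0,0,0,0,0,0]]}' | python3 inch.py .5
python3 -c "
from h import *
k=ray('top',px('top',(407,380)),.069);print(k)
to([.453,k[1],.042],.038)"
```

```text
time: 22.6
tool_pos: [0.4505, 0.0665, 0.2058]
ee_rot: [-0.003, 0.72, -0.694, 0.003]
contact_force: [0.6, 0.4, 0.2]
opening: 0.0
gripper_force: 0.0
time: 22.68
tool_pos: [0.4491, 0.0666, 0.2029]
ee_rot: [-0.001, 0.72, -0.694, 0.001]
contact_force: [-0.5, -0.5, -0.9]
opening: 0.129
gripper_force: 0.0
[ 0.4528868  -0.05551222  0.069     ]
shift tool [0.1221 0.0011 0.1609] tooly yaw -3.105 tilt [ 3.6e-03 -2.0e-04 -1.0e+00] rz -0.002 q6 -1.64
```

```bash
echo '{"ticks":[[1.6,0,0,0,0,0],[1.6,-0.02,0,0,0,0],[1.64,0,0.4,0,0,0],[0,0,1.44,0,0,0],[0,0,1.44,0,0,0],[0,0,1.44,0,0,0],[0,0,1.2,0,0,0],[0,0,0.4,0,0,0],[0,0,0,0,0,0],[0,0,0,0,0,0]]}' | python3 inch.py .5
echo '{"ticks":[[0,0,0,0,0,0],[0,0,0,0,0,0],[0,0,0,0,0,0],[0,0,0,0,0,0],[0,0,0,0,0,0]]}' | python3 inch.py 0 40
```

```text
time: 23.52
tool_pos: [0.4514, -0.0535, 0.0425]
ee_rot: [0.001, 0.72, -0.694, -0.001]
contact_force: [0.3, 0.3, 1.9]
opening: 0.501
gripper_force: 0.0
time: 23.93
tool_pos: [0.4523, -0.0541, 0.0448]
ee_rot: [0.0, 0.72, -0.694, 0.0]
contact_force: [-5.0, -1.5, 6.6]
opening: 0.215
gripper_force: 39.3
```

Converted, 0.02 m is 0.8, 0.01 m is 0.4.

```bash
echo '{"ticks":[[0,0.02,-0.06,0,0,0],[0.2,0,0,0,0,0],[0.4,0,0,0,0,0],[0.8,0,0,0,0,0],[0.8,0,0,0,0,0],[0.8,0,0,0,0,0],[0.8,0,0,0,0,0],[0.8,0,0,0,0,0],[0.8,0,0,0,0,0],[0.8,0,0,0,0,0],[0.8,0,0,0,0,0],[0.8,0,0,0,0,0],[0.8,0,0,0,0,0],[0.4,0,0,0,0,0],[0.2,0,0,0,0,0],[0,0,0,0,0,0]]}' | python3 inch.py
```

```text
time: 25.27
tool_pos: [0.4621, -0.2854, 0.0451]
ee_rot: [-0.001, 0.72, -0.694, 0.001]
contact_force: [5.3, -1.5, -9.0]
opening: 0.217
gripper_force: 41.2
```

The manual's scale: shifts go in units of 25 mm and turns go in units of 0.25 rad. Converting my numbers, 0.01 m is 0.4, 0.008 m is 0.32.

```bash
echo '{"ticks":[[0.4,0.012,0.04,0,0,0],[0.4,0,0,0,0,0],[0.32,0,0,0,0,0],[0,0,0,0,0,0]]}' | python3 inch.py
for i in 1 2 3 4 5 6 7 8; do echo '{"ticks":[[0.04,0,0,0,0,0],[0,0,0,0,0,0]]}' | python3 inch.py|grep -E 'pos|contact'; done
```

```text
time: 25.6
tool_pos: [0.4633, -0.3136, 0.045]
ee_rot: [-0.001, 0.72, -0.694, 0.002]
contact_force: [5.5, -2.7, -4.6]
opening: 0.214
gripper_force: 41.7
tool_pos: [0.4633, -0.3137, 0.045]
contact_force: [6.3, -0.0, -4.3]
tool_pos: [0.4633, -0.314, 0.045]
contact_force: [5.8, 1.1, -3.4]
tool_pos: [0.4634, -0.3149, 0.045]
contact_force: [5.8, 1.6, -3.3]
tool_pos: [0.4634, -0.3159, 0.045]
contact_force: [5.8, -0.4, -3.3]
tool_pos: [0.4635, -0.317, 0.045]
contact_force: [6.4, 0.5, -3.0]
tool_pos: [0.4635, -0.3181, 0.045]
contact_force: [6.1, 0.7, -4.0]
tool_pos: [0.4635, -0.3189, 0.045]
contact_force: [6.1, 1.6, -3.5]
tool_pos: [0.4636, -0.3196, 0.045]
contact_force: [4.5, 1.8, -2.6]
```

```bash
for i in 1 2 3 4 5 6; do echo '{"ticks":[[0.028,0,0,0,0,0],[0,0,0,0,0,0],[0,0,0,0,0,0]]}' | python3 inch.py|grep -E 'pos|contact'; done
```

```text
tool_pos: [0.4636, -0.3197, 0.0449]
contact_force: [6.1, 3.3, -1.5]
tool_pos: [0.4636, -0.3198, 0.0449]
contact_force: [6.6, 5.0, -0.8]
tool_pos: [0.4636, -0.3201, 0.0449]
contact_force: [6.7, 6.5, -0.6]
tool_pos: [0.4636, -0.3206, 0.0449]
contact_force: [7.0, 5.8, -0.4]
tool_pos: [0.4636, -0.3217, 0.0449]
contact_force: [5.8, 5.2, -1.3]
tool_pos: [0.4637, -0.3229, 0.045]
contact_force: [7.0, 4.6, -2.0]
```

```bash
for i in 1 2 3 4 5 6; do echo '{"ticks":[[0.028,0,0,0,0,0],[0,0,0,0,0,0],[0,0,0,0,0,0]]}' | python3 inch.py|grep -E 'pos|contact'; done; python3 -c "
from h import *
a=ctrl.camera('top')[215:295,270:430]
cv2.imwrite('pics/b.png',cv2.resize(a,(800,400),interpolation=cv2.INTER_CUBIC))"
```

```text
tool_pos: [0.4638, -0.3239, 0.0449]
contact_force: [6.2, 3.6, -1.5]
tool_pos: [0.4637, -0.3247, 0.0449]
contact_force: [7.0, 3.4, -2.6]
tool_pos: [0.4638, -0.3256, 0.045]
contact_force: [5.6, 2.9, -2.6]
tool_pos: [0.4639, -0.3264, 0.045]
contact_force: [6.1, 1.6, -2.0]
tool_pos: [0.4639, -0.3273, 0.045]
contact_force: [6.1, 1.5, -3.4]
tool_pos: [0.4639, -0.3281, 0.045]
contact_force: [6.2, 1.5, -3.0]
```

View pics/b.png

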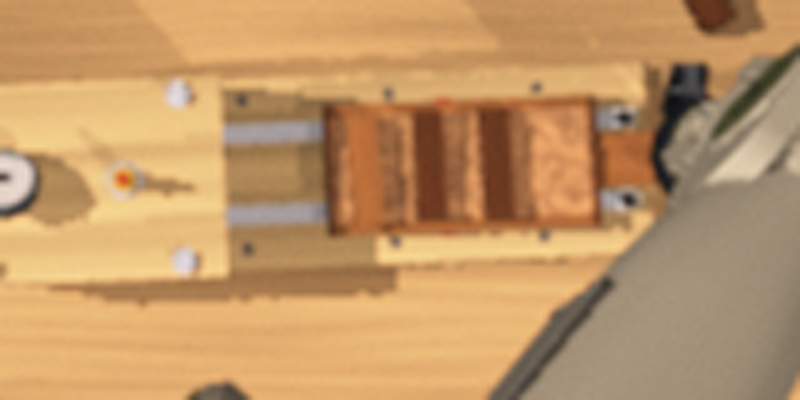

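The board is out with three blanks: mid-brown at px x≈365 and dark ones at 430 and 495. The force peak at y≈-0.321 was the second ridge, so I've gone about 9 mm too far. I'll ease back into the station at y≈-0.319.

```bash
echo '{"ticks":[[-0.08,-0.06,0,0,0,0],[-0.08,0,0,0,0,0],[-0.04,0,0,0,0,0],[0,0,0,0,0,0]]}' | python3 inch.py|grep -E 'pos|contact';for i in 1 2 3 4 5 6 7 8; do echo '{"ticks":[[-0.028,0,0,0,0,0],[0,0,0,0,0,0],[0,0,0,0,0,0]]}' | python3 inch.py|grep -E 'pos|contact'; done
```

```text
tool_pos: [0.4638, -0.323, 0.0449]
contact_force: [2.1, -0.4, 2.6]
tool_pos: [0.4637, -0.3225, 0.0449]
contact_force: [2.9, -0.1, 5.3]
tool_pos: [0.4637, -0.3219, 0.0449]
contact_force: [2.3, -0.4, 6.0]
tool_pos: [0.4637, -0.3212, 0.0448]
contact_force: [2.5, -1.2, 6.7]
tool_pos: [0.4636, -0.3204, 0.0449]
contact_force: [2.9, 0.4, 6.5]
tool_pos: [0.4636, -0.3197, 0.0449]
contact_force: [3.2, -0.7, 6.6]
tool_pos: [0.4636, -0.3192, 0.0449]
contact_force: [3.9, -0.5, 6.2]
tool_pos: [0.4636, -0.3186, 0.0449]
contact_force: [2.1, -1.9, 6.1]
tool_pos: [0.4636, -0.3182, 0.0449]
contact_force: [2.2, -2.6, 5.7]
```

```bash
for i in 1 2; do echo '{"ticks":[[0.02,0,0,0,0,0],[0,0,0,0,0,0],[0,0,0,0,0,0]]}' | python3 inch.py|grep -E 'pos|contact'; done; for i in 1 2 3 4 5 6; do echo '{"ticks":[[-0.02,0,0,0,0,0],[0,0,0,0,0,0],[0,0,0,0,0,0]]}' | python3 inch.py|grep -E 'pos|contact'; done
```

```text
tool_pos: [0.4636, -0.3183, 0.0449]
contact_force: [3.0, -0.9, 5.6]
tool_pos: [0.4635, -0.3184, 0.0448]
contact_force: [2.8, -0.5, 7.2]
tool_pos: [0.4636, -0.3184, 0.0449]
contact_force: [2.7, -0.5, 6.2]
tool_pos: [0.4636, -0.3182, 0.0449]
contact_force: [3.6, -2.3, 5.0]
tool_pos: [0.4636, -0.3181, 0.0449]
contact_force: [2.9, -4.2, 5.2]
tool_pos: [0.4635, -0.3179, 0.0449]
contact_force: [2.5, -4.4, 4.5]
tool_pos: [0.4635, -0.3178, 0.0449]
contact_force: [2.4, -5.5, 3.8]
tool_pos: [0.4636, -0.3177, 0.0449]
contact_force: [2.4, -7.0, 3.7]
```

Stiff resistance on both sides: the board is in the detent, centred near -0.3188. I'll relax and release.

```bash
echo '{"ticks":[[0.06,0,0,0,0,0],[0.06,0,0,0,0,0],[0,0,0,0,0,0],[0,0,0,0,0,0]]}' | python3 inch.py
echo '{"ticks":[[0,0,0,0,0,0],[0,0,0,0,0,0],[0,0,0,0,0,0],[0,0,0,0,0,0]]}' | python3 inch.py .5
echo '{"ticks":[[0,0,-0.4,0,0,0],[0,0,-1.2,0,0,0],[0,0,-1.6,0,0,0],[-1.6,0,-0.8,0,0,0],[-1.6,-1.2,0,0,0,0],[-1.6,-1.2,0,0,0,0],[0,-1.2,0,0,0,0],[0,-1.2,0,0,0,0]]}' | python3 inch.py
python3 -c "
from h import *
a=ctrl.camera('top')
cv2.imwrite('pics/c0.png',a)
a=a[170:285,270:430]
cv2.imwrite('pics/c.png',cv2.resize(a,(800,575),interpolation=cv2.INTER_CUBIC))"
```

```text
time: 34.65
tool_pos: [0.4635, -0.3185, 0.0448]
ee_rot: [-0.0, 0.72, -0.694, 0.001]
contact_force: [2.3, -0.6, 7.5]
opening: 0.216
gripper_force: 42.9
time: 34.98
tool_pos: [0.4619, -0.3174, 0.0432]
ee_rot: [0.0, 0.72, -0.694, -0.001]
contact_force: [0.3, -0.7, -0.3]
opening: 0.501
gripper_force: 0.0
time: 35.65
tool_pos: [0.5697, -0.2081, 0.1442]
ee_rot: [-0.0, 0.721, -0.693, 0.0]
contact_force: [0.3, -0.2, 0.7]
opening: 0.504
gripper_force: 0.0
```

View pics/c.png

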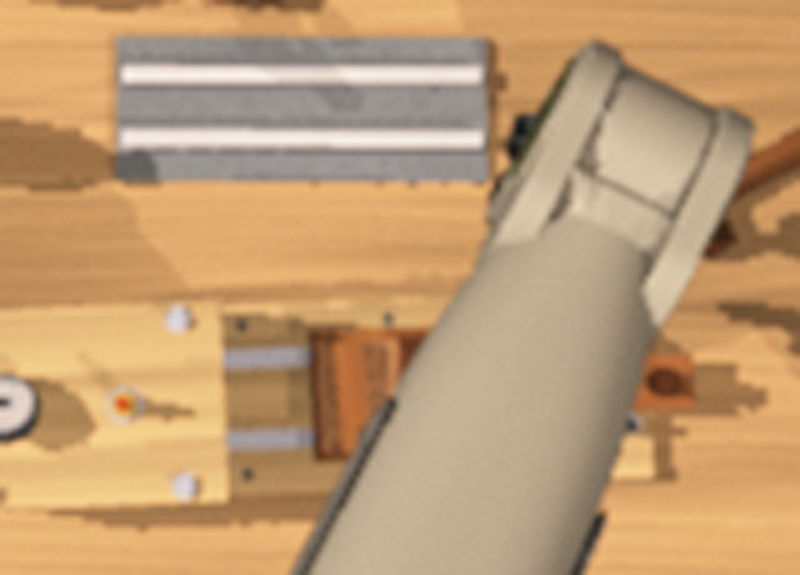

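The drying board is clear at (117–488, 38–180). The arm hides most of the caul board, so I'll measure the blanks in the earlier unobstructed crop.

```bash
cat >> h.py <<'E'
TIP=np.array([.4477,.0667]); YAW=.0395
PR=np.array([TIP[0]+.085*np.sin(YAW),TIP[1]-.085*np.cos(YAW),YAW])
# systematic top-camera offset from the touched tip
def loc(uv,z): return ray("top",uv,z)[:2]+TIP-ray("top",px("top",(240,386)),.148)[:2]
def rect(img,travel=.265,z=.051,f=4):
    """board face resampled to press-board frame: rows=along y (+y up), 4 px/mm"""
    X,Y=np.meshgrid(np.arange(-50,50,.5)/1000,np.arange(110,-110,-.5)/1000)
    L=np.c_[X.ravel(),Y.ravel()+.115-travel,np.full(X.size,z)]
    P=W(PR,L); off=TIP-ray("top",px("top",(240,386)),.148)[:2]; P[:,:2]-=off
    m=proj("top",P).reshape(X.shape+(2,)).astype(np.float32)
    return cv2.remap(img,m[...,0],m[...,1],cv2.INTER_CUBIC)
E
python3 - <<'E'
from h import *
big=cv2.imread("pics/b.png"); full=np.zeros((400,640,3),np.uint8)
full[215:295,270:430]=cv2.resize(big,(160,80),interpolation=cv2.INTER_AREA)
r=rect(full,.265+.0094); print(PR, W(PR,[(0,-.15,.035)]))
cv2.imwrite("pics/r.png",cv2.resize(r,None,fx=1.3,fy=1.3))
b=cv2.GaussianBlur(r,(0,0),1).astype(int)
y=np.arange(110,-110,-.5)
for i in range(10,440,4): print(y[i], b[i,60:140].mean(0).astype(int), end=" | ")
E
```

```text
[ 0.45105663 -0.0182337   0.0395    ] [[ 0.45698009 -0.16811669  0.035     ]]
105.0 [ 54  85 119] | 103.0 [ 43  70 104] | 101.0 [37 61 99] | 99.0 [ 40  65 105] | 97.0 [ 46  74 118] | 95.0 [ 54  85 132] | 93.0 [ 63 100 152] | 91.0 [ 71 113 171] | 89.0 [ 75 120 183] | 87.0 [ 72 120 187] | 85.0 [ 66 115 185] | 83.0 [ 60 110 184] | 81.0 [ 59 111 187] | 79.0 [ 59 111 189] | 77.0 [ 59 111 189] | 75.0 [ 58 111 187] | 73.0 [ 58 109 186] | 71.0 [ 57 109 184] | 69.0 [ 57 108 182] | 67.0 [ 57 107 179] | 65.0 [ 59 105 174] | 63.0 [ 61 104 166] | 61.0 [ 62 102 159] | 59.0 [ 63 101 155] | 57.0 [ 64 101 154] | 55.0 [ 63 100 152] | 53.0 [ 60  96 146] | 51.0 [ 58  92 141] | 49.0 [ 59  94 144] | 47.0 [ 65 104 157] | 45.0 [ 73 117 176] | 43.0 [ 77 123 185] | 41.0 [ 73 117 179] | 39.0 [ 61 100 158] | 37.0 [ 47  80 133] | 35.0 [ 37  64 116] | 33.0 [ 34  59 110] | 31.0 [ 32  56 107] | 29.0 [ 32  56 107] | 27.0 [ 32  56 106] | 25.0 [ 31  56 105] | 23.0 [ 31  56 105] | 21.0 [ 33  58 108] | 19.0 [ 37  63 114] | 17.0 [ 44  73 125] | 15.0 [ 52  84 136] | 13.0 [ 58  93 145] | 11.0 [ 61  98 149] | 9.0 [ 62  99 1
[... 595 characters left out ...]
82 131 195] | -49.0 [ 92 146 213] | -51.0 [ 98 155 224] | -53.0 [100 157 227] | -55.0 [100 156 225] | -57.0 [ 98 154 223] | -59.0 [ 96 152 221] | -61.0 [ 96 152 220] | -63.0 [ 95 152 219] | -65.0 [ 95 151 219] | -67.0 [ 95 151 218] | -69.0 [ 95 150 219] | -71.0 [ 95 151 219] | -73.0 [ 96 151 220] | -75.0 [ 96 151 220] | -77.0 [ 97 152 221] | -79.0 [ 97 153 222] | -81.0 [ 98 154 223] | -83.0 [ 97 153 222] | -85.0 [ 93 146 216] | -87.0 [ 83 133 201] | -89.0 [ 68 112 174] | -91.0 [ 52  87 144] | -93.0 [ 39  69 120] | -95.0 [ 35  62 111] | -97.0 [ 38  68 119] | -99.0 [ 44  80 137] | -101.0 [ 49  91 155] | -103.0 [ 54 101 171] | -105.0 [ 57 106 178] | -107.0 [ 58 108 181] | -109.0 [ 59 107 180] |
```

View pics/r.png

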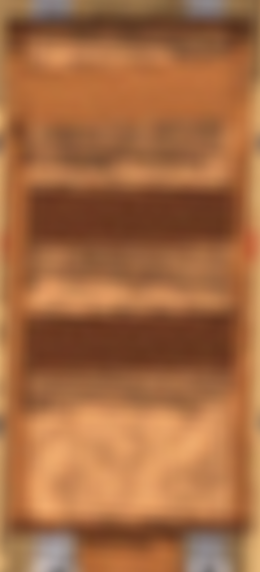

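Resampled to the board frame, the blanks sit at y' ≈ 75 (mid-brown), 27 and -21.5 mm (dark), and all lie square. The lips show a bias of about 2 mm, so I'll aim 1.5 mm lower.

Converted, 0.12 rad is 0.48.

```bash
cat >> h.py <<'E'
ST=np.array([.6686,-.0594,.002])
def blank(y,z,x=-.001): return W(PR,[(x,-.15+y,z)])[0]
E
echo '{"ticks":[[0,0,0,0,0,0.48],[0,0,0,0,0,0.48],[0,0,0,0,0,0.48],[0,0,0,0,0,0.48],[0,0,0,0,0,0.48],[0,0,0,0,0,0.48],[0,0,0,0,0,0.48],[0,0,0,0,0,0.48],[0,0,0,0,0,0.48],[0,0,0,0,0,0.48],[0,0,0,0,0,0.48],[0,0,0,0,0,0.48],[0,0,0,0,0,0.48],[0,0,0,0,0,0]]}' | python3 inch.py .42
python3 -c "
from h import *
g=blank(-.0228,.04);print(g);to(g,np.pi/2+YAW)"
```

```text
time: 36.87
tool_pos: [0.5687, -0.2106, 0.1432]
ee_rot: [-0.0, -0.022, 1.0, 0.0]
contact_force: [0.8, -0.3, 0.4]
opening: 0.417
gripper_force: 0.0
[ 0.45688123 -0.1909384   0.04      ]
shift tool [0.1108 0.0245 0.1032] tooly yaw 1.615 tilt [-3.e-04  0.e+00 -1.e+00] rz 0.005 q6 -0.53
```

Converted, 0.037 m is 1.48, 0.0368 m is 1.472, 0.005 rad is 0.02.

```bash
echo '{"ticks":[[1.48,0.34,0,0,0,0.02],[1.48,0.32,0,0,0,0],[1.472,0.32,0,0,0,0],[0,0,1.4,0,0,0],[0,0,1.4,0,0,0],[0,0,0.88,0,0,0],[0,0,0.44,0,0,0],[0,0,0,0,0,0],[0,0,0,0,0,0]]}' | python3 inch.py .42
echo '{"ticks":[[0,0,0,0,0,0],[0,0,0,0,0,0],[0,0,0,0,0,0],[0,0,0,0,0,0]]}' | python3 inch.py 0 40
echo '{"ticks":[[0,0,-0.4,0,0,0],[0,0,-1.2,0,0,0],[0,0,-1.2,0,0,0],[0,0,0,0,0,0],[0,0,0,0,0,0]]}' | python3 inch.py
python3 -c "
from h import *
g=W(ST,[(0,-.085,.1)])[0];print(g);to(g,np.pi/2+ST[2])"
```

```text
time: 37.62
tool_pos: [0.4568, -0.1907, 0.0397]
ee_rot: [-0.001, -0.022, 1.0, 0.0]
contact_force: [0.9, -0.8, -0.2]
opening: 0.424
gripper_force: 0.0
time: 37.95
tool_pos: [0.4584, -0.1916, 0.0411]
ee_rot: [0.001, -0.021, 1.0, -0.001]
contact_force: [-0.6, 0.1, 6.6]
opening: 0.243
gripper_force: 41.1
time: 38.37
tool_pos: [0.4589, -0.1918, 0.1122]
ee_rot: [0.002, -0.021, 1.0, -0.001]
contact_force: [0.8, -0.0, -0.8]
opening: 0.243
gripper_force: 40.3
[ 0.66877    -0.14439983  0.1       ]
shift tool [-0.2117  0.0385  0.0129] tooly yaw 1.613 tilt [ 0.0041 -0.0027 -1.    ] rz 0.040 q6 -0.60
```

Converted, -0.035 m is -1.4, 0.01 m is 0.4, 0.04 rad is 0.16.

```bash
echo '{"ticks":[[-1.4,0.26,0,0,0,0],[-1.4,0.26,0,0,0,0],[-1.4,0.26,0,0,0,0],[-1.4,0.26,0,0,0,0],[-1.4,0.26,0,0,0,0],[-1.4,0.24,0,0,0,0.16],[0,0,0.4,0,0,0],[0,0,0,0,0,0],[0,0,0,0,0,0],[0,0,0,0,0,0]]}' | python3 inch.py
python3 -c "
from h import *
g=W(ST,[(0,-.085,.0245)])[0];print(g);to(g,np.pi/2+ST[2])"
```

```text
time: 39.2
tool_pos: [0.6638, -0.1435, 0.099]
ee_rot: [-0.001, -0.001, 1.0, 0.0]
contact_force: [0.3, -0.2, -1.2]
opening: 0.241
gripper_force: 40.3
[ 0.66877    -0.14439983  0.0245    ]
shift tool [-0.0052 -0.001   0.0745] tooly yaw 1.573 tilt [-2.7e-03  7.0e-04 -1.0e+00] rz -0.000 q6 -0.33
```

```bash
echo '{"ticks":[[-0.24,-0.04,1.2,0,0,0],[0,0,1,0,0,0],[0,0,0.48,0,0,0],[0,0,0.12,0,0,0],[0,0,0.04,0,0,0],[0,0,0.04,0,0,0],[0,0,0.04,0,0,0],[0,0,0,0,0,0]]}' | python3 inch.py
echo '{"ticks":[[0,0,0.028,0,0,0],[0,0,0,0,0,0],[0,0,0,0,0,0]]}' | python3 inch.py
```

```text
time: 39.87
tool_pos: [0.6724, -0.145, 0.0283]
ee_rot: [0.001, -0.001, 1.0, -0.0]
contact_force: [0.3, 0.4, -0.2]
opening: 0.244
gripper_force: 40.3
time: 40.12
tool_pos: [0.6718, -0.1446, 0.0265]
ee_rot: [0.0, -0.001, 1.0, -0.0]
contact_force: [0.9, 0.2, -0.4]
opening: 0.244
gripper_force: 40.3
```

```bash
for i in 1 2 3; do echo '{"ticks":[[0,0,0.032,0,0,0],[0,0,0,0,0,0]]}' | python3 inch.py|grep -E 'pos|contact'; done
```

```text
tool_pos: [0.6715, -0.1445, 0.0252]
contact_force: [-0.0, 0.3, -0.7]
tool_pos: [0.6715, -0.1445, 0.0243]
contact_force: [-0.5, 1.1, -0.9]
tool_pos: [0.6716, -0.1445, 0.0242]
contact_force: [-1.5, 1.0, 3.5]
```

```bash
echo '{"ticks":[[0,0,0,0,0,0],[0,0,0,0,0,0],[0,0,0,0,0,0],[0,0,-1.2,0,0,0],[0,0,-1.6,0,0,0],[0,-1.6,-1.6,0,0,0],[0.4,-1.6,-1.6,0,0,0],[0.4,-1.6,0,0,0,0],[0.4,-1.6,0,0,0,0],[0.4,-1.6,0,0,0,0],[0.4,-1.6,0,0,0,0],[0.4,-1.6,0,0,0,0],[0,-1.6,0,0,0,0]]}' | python3 inch.py .42
cat > look.py <<'E'
from h import *
import sys
im=ctrl.camera("top"); n=sys.argv[1]; cv2.imwrite(f"pics/{n}0.png",im)
r=rect(im)
def rs(img,z=.034):
    X,Y=np.meshgrid(np.arange(-60,60,.5)/1000,np.arange(145,-145,-.5)/1000)
    P=W(ST,np.c_[X.ravel(),Y.ravel(),np.full(X.size,z)]); P[:,:2]-=TIP-ray("top",px("top",(240,386)),.148)[:2]
    m=proj("top",P).reshape(X.shape+(2,)).astype(np.float32); return cv2.remap(img,m[...,0],m[...,1],cv2.INTER_CUBIC)
s=rs(im); h=np.zeros((580,450,3),np.uint8); h[70:510,:200]=r; h[:,205:445]=s
cv2.imwrite(f"pics/{n}.png",h)
for nm,q,o in(("board",r,(-50,110)),("stick",s,(-60,145))):
    hsv=cv2.cvtColor(q,cv2.COLOR_BGR2HSV).astype(int); b=q.astype(int)
    sat=hsv[...,1]; v=hsv[...,2]
    for lab,m in(("dark",(v<135)&(b[...,2]-b[...,0]>45)&(sat>150)),("mid",(sat>163)&(v>=140)&(v<205))):
        m=cv2.morphologyEx(m.astype(np.uint8),cv2.MORPH_OPEN,np.ones((9,9)))
        N,_,st,_=cv2.connectedComponentsWithStats(m)
        for i in range(1,N):
            if st[i,4]<2500: continue
            pts=np.argwhere(_==i)[:,::-1].astype(np.float32); (cx,cy),(w,hh),a=cv2.minAreaRect(pts)
            print(nm,lab,"x %.1f y %.1f"%(o[0]+cx/2,o[1]-cy/2),"size",round(w/2),round(hh/2),"ang %.0f"%a,st[i,4])
E
python3 look.py k1
```

```text
time: 41.7
tool_pos: [0.613, -0.4452, 0.1525]
ee_rot: [-0.0, -0.001, 1.0, 0.0]
contact_force: [1.4, -0.7, -1.1]
opening: 0.421
gripper_force: 0.0
board dark x -50.0 y 110.0 size 0 0 ang 0 4380
board mid x -50.0 y 110.0 size 0 0 ang 0 5438
board mid x -50.0 y 110.0 size 0 0 ang 0 2518
stick dark x -60.0 y 145.0 size 0 0 ang 0 5032
```

I went towards -y by mistake, which is harmless and gives a clear view. Fixing the labels bug in the script.

```bash
sed -i 's/N,_,st,_=/N,lb,st,ce=/; s/np.argwhere(_==i)/np.argwhere(lb==i)/' look.py; python3 look.py k1
```

```text
board dark x 16.8 y 26.5 size 22 48 ang 90 3501
board mid x 20.6 y 73.0 size 78 40 ang 32 5785
stick dark x 1.8 y -82.2 size 18 75 ang 89 5044
```

View pics/k1.png

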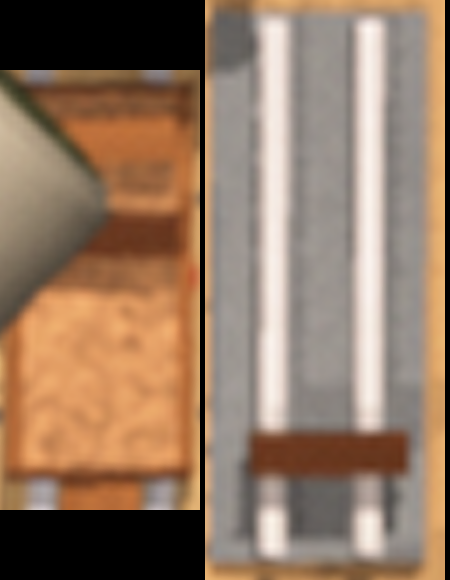

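The placed blank lies square across both battens, at about x +2, y -82 mm. The other two are undisturbed, at y' ≈ 26.5 and 75 mm.

```bash
python3 -c "
from h import *
g=blank(.0242,.04);print(g);to(g,np.pi/2+YAW)"
```

```text
[ 0.45502521 -0.14397506  0.04      ]
shift tool [0.1592 0.3056 0.1097] tooly yaw 1.566 tilt [-7.0e-04 -1.6e-03 -1.0e+00] rz -0.045 q6 -0.73
```

```bash
echo '{"ticks":[[0.708,1.36,0,0,0,0],[0.708,1.36,0,0,0,0],[0.708,1.36,0,0,0,0],[0.708,1.36,0,0,0,0],[0.708,1.36,0,0,0,0],[0.708,1.36,0,0,0,0],[0.708,1.36,0,0,0,0],[0.708,1.36,0,0,0,0],[0.708,1.36,0,0,0,-0.172],[0,0,1.2,0,0,0],[0,0,0.8,0,0,0],[0,0,0,0,0,0],[0,0,0,0,0,0]]}' | python3 inch.py
python3 -c "
from h import *
g=blank(.0242,.04);print(g);to(g,np.pi/2+YAW)"
```

```text
time: 42.88
tool_pos: [0.454, -0.1366, 0.1017]
ee_rot: [-0.001, -0.023, 1.0, 0.001]
contact_force: [0.3, -0.0, -0.6]
opening: 0.419
gripper_force: 0.0
[ 0.45502521 -0.14397506  0.04      ]
shift tool [-0.0008 -0.0075  0.0617] tooly yaw 1.617 tilt [-0.0019  0.001  -1.    ] rz 0.006 q6 -0.51
```

Converted, 0.025 m is 1, 0.02 m is 0.8, 0.005 rad is 0.02.

```bash
echo '{"ticks":[[-0.04,-0.292,0.8,0,0,0.02],[0,0,1,0,0,0],[0,0,0.48,0,0,0],[0,0,0.18,0,0,0],[0,0,0,0,0,0],[0,0,0,0,0,0]]}' | python3 inch.py .42
echo '{"ticks":[[0,0,0,0,0,0],[0,0,0,0,0,0],[0,0,0,0,0,0],[0,0,0,0,0,0]]}' | python3 inch.py 0 40
echo '{"ticks":[[0,0,-0.4,0,0,0],[0,0,-1.2,0,0,0],[0,0,-1.2,0,0,0],[0,0,0,0,0,0],[0,0,0,0,0,0]]}' | python3 inch.py
python3 -c "
from h import *
g=W(ST,[(.0015,-.0,.1)])[0];print(g);to(g,np.pi/2+ST[2])"
```

```text
time: 43.38
tool_pos: [0.4572, -0.1454, 0.0417]
ee_rot: [0.001, -0.02, 1.0, -0.0]
contact_force: [1.4, -0.2, 0.4]
opening: 0.417
gripper_force: 0.0
time: 43.72
tool_pos: [0.4576, -0.1454, 0.0422]
ee_rot: [0.001, -0.02, 1.0, -0.001]
contact_force: [-0.6, 0.1, 6.2]
opening: 0.247
gripper_force: 40.2
time: 44.13
tool_pos: [0.4579, -0.1455, 0.1132]
ee_rot: [0.002, -0.02, 1.0, -0.001]
contact_force: [0.1, -1.1, -0.5]
opening: 0.245
gripper_force: 39.4
[ 0.6701   -0.059397  0.1     ]
shift tool [-0.2154  0.0775  0.0139] tooly yaw 1.611 tilt [ 0.0045 -0.0023 -1.    ] rz 0.038 q6 -0.52
```

Converted, -0.036 m is -1.44, 0.02 m is 0.8, 0.038 rad is 0.152.

```bash
echo '{"ticks":[[-1.44,0.52,0,0,0,0],[-1.44,0.52,0,0,0,0],[-1.44,0.52,0,0,0,0],[-1.44,0.52,0,0,0,0],[-1.44,0.52,0,0,0,0],[-1.44,0.512,0,0,0,0.152],[0,0,0.8,0,0,0],[0,0,0.4,0,0,0],[0,0,0,0,0,0],[0,0,0,0,0,0]]}' | python3 inch.py
python3 -c "
from h import *
g=W(ST,[(.001,0,.0255)])[0];print(g);to(g,np.pi/2+ST[2])"
```

```text
time: 44.97
tool_pos: [0.6663, -0.0582, 0.0786]
ee_rot: [-0.003, -0.001, 1.0, 0.0]
contact_force: [0.2, 0.5, 0.2]
opening: 0.242
gripper_force: 39.4
[ 0.6696   -0.059398  0.0255  ]
shift tool [-0.0036 -0.0013  0.0531] tooly yaw 1.573 tilt [-5.4e-03  9.0e-04 -1.0e+00] rz -0.000 q6 -0.21
```

Converted, 0.025 m is 1, 0.015 m is 0.6.

```bash
echo '{"ticks":[[-0.06,-0.04,1,0,0,0],[0,0,0.6,0,0,0],[0,0,0.24,0,0,0],[0,0,0.12,0,0,0],[0,0,0.04,0,0,0],[0,0,0.04,0,0,0],[0,0,0,0,0,0],[0,0,0,0,0,0]]}' | python3 inch.py
for i in 1 2 3 4; do echo '{"ticks":[[0,0,0.028,0,0,0],[0,0,0,0,0,0]]}' | python3 inch.py|grep -E 'pos|contact|open'; done
```

```text
time: 45.63
tool_pos: [0.6711, -0.0595, 0.0308]
ee_rot: [0.001, -0.001, 1.0, -0.0]
contact_force: [-0.2, 0.0, 0.2]
opening: 0.241
gripper_force: 39.4
tool_pos: [0.6708, -0.0594, 0.0294]
contact_force: [-0.4, -0.4, -0.1]
opening: 0.244
tool_pos: [0.6705, -0.0593, 0.0282]
contact_force: [0.1, 0.2, -0.4]
opening: 0.239
tool_pos: [0.6704, -0.0593, 0.0273]
contact_force: [-0.2, 0.4, -1.3]
opening: 0.243
tool_pos: [0.6704, -0.0594, 0.0266]
contact_force: [-0.3, -0.4, 0.9]
opening: 0.242
```

```bash
for i in 1 2 3; do echo '{"ticks":[[0,0,0.024,0,0,0],[0,0,0,0,0,0]]}' | python3 inch.py|grep -E 'pos|contact'; done
```

```text
tool_pos: [0.6704, -0.0593, 0.0261]
contact_force: [1.6, 0.4, -0.4]
tool_pos: [0.6704, -0.0593, 0.0255]
contact_force: [0.1, -0.1, -0.1]
tool_pos: [0.6705, -0.0594, 0.0253]
contact_force: [-0.8, -0.1, 1.8]
```

Converted, -0.04 m is -1.6, -0.03 m is -1.2.

```bash
echo '{"ticks":[[0,0,0,0,0,0],[0,0,0,0,0,0],[0,0,0,0,0,0],[0,0,-1.2,0,0,0],[0,0,-1.6,0,0,0],[0,0,-1.6,0,0,0],[0,0,-1.6,0,0,0],[1.2,1.2,-1.2,0,0,0],[1.2,1.2,0,0,0,0],[1.2,1.2,0,0,0,0],[1.2,1.2,0,0,0,0],[1.2,1.2,0,0,0,0],[0,0,0,0,0,0]]}' | python3 inch.py .42
python3 look.py k2
```

```text
time: 47.88
tool_pos: [0.5219, 0.0865, 0.1991]
ee_rot: [-0.002, -0.004, 1.0, 0.001]
contact_force: [0.0, -0.9, -0.3]
opening: 0.42
gripper_force: 0.0
board dark x 36.5 y 80.2 size 22 46 ang 10 2704
board dark x 0.5 y -98.0 size 23 41 ang 90 3470
board mid x -9.0 y 72.4 size 28 76 ang 86 6666
board mid x -44.0 y -21.2 size 138 8 ang 90 3389
stick dark x -2.0 y 35.9 size 17 75 ang 89 4564
stick dark x 1.8 y -82.1 size 18 75 ang 89 5008
```

The second blank now reads y +36 instead of 0. It was knocked along the battens but is still square and across both. Checking blank 3's edges with a profile.

```bash
python3 - <<'E'
from h import *
r=rect(cv2.imread("pics/k2" "0.png")).astype(int); y=np.arange(110,-110,-.5)
for c in (60,90,115): print(c,[(int(y[i]),*r[i,c-10:c+10].mean(0).astype(int)) for i in range(20,130,5)])
E
```

```text
60 [(100, np.int64(38), np.int64(62), np.int64(102)), (97, np.int64(45), np.int64(73), np.int64(117)), (95, np.int64(52), np.int64(83), np.int64(129)), (92, np.int64(57), np.int64(89), np.int64(135)), (90, np.int64(56), np.int64(88), np.int64(136)), (87, np.int64(53), np.int64(87), np.int64(139)), (85, np.int64(52), np.int64(91), np.int64(151)), (82, np.int64(54), np.int64(100), np.int64(169)), (80, np.int64(56), np.int64(106), np.int64(180)), (77, np.int64(58), np.int64(110), np.int64(187)), (75, np.int64(59), np.int64(111), np.int64(188)), (72, np.int64(58), np.int64(110), np.int64(186)), (70, np.int64(56), np.int64(108), np.int64(183)), (67, np.int64(56), np.int64(106), np.int64(179)), (65, np.int64(56), np.int64(104), np.int64(174)), (62, np.int64(58), np.int64(100), np.int64(163)), (60, np.int64(58), np.int64(95), np.int64(150)), (57, np.int64(56), np.int64(92), np.int64(141)), (55, np.int64(58), np.int64(92), np.int64(142)), (52, np.int64(60), np.int64(94), np.int64(146)), (50, np.int64(62), np.int64(98), np.int64(150)), (47, np.int64(73), np.int64(115), np.int64(174))]
90 [(10
[... 1486 characters left out ...]
 (80, np.int64(60), np.int64(113), np.int64(191)), (77, np.int64(60), np.int64(112), np.int64(189)), (75, np.int64(58), np.int64(109), np.int64(186)), (72, np.int64(56), np.int64(106), np.int64(182)), (70, np.int64(56), np.int64(105), np.int64(180)), (67, np.int64(57), np.int64(106), np.int64(178)), (65, np.int64(60), np.int64(105), np.int64(172)), (62, np.int64(63), np.int64(104), np.int64(164)), (60, np.int64(63), np.int64(102), np.int64(156)), (57, np.int64(64), np.int64(102), np.int64(155)), (55, np.int64(65), np.int64(102), np.int64(156)), (52, np.int64(65), np.int64(102), np.int64(156)), (50, np.int64(71), np.int64(114), np.int64(172)), (47, np.int64(83), np.int64(132), np.int64(197))]
```

Blank 3 is square and centred at raw y'≈74, so I'll aim at 72.

```bash
python3 -c "
from h import *
g=blank(.072,.043);print(g);to(g,np.pi/2+YAW)"
```

```text
[ 0.45313761 -0.09621235  0.043     ]
shift tool [ 0.073  -0.1805  0.1565] tooly yaw 1.577 tilt [-1.2e-03  3.0e-04 -1.0e+00] rz -0.033 q6 0.00
```

```bash
echo '{"ticks":[[0.58,-1.44,0,0,0,0],[0.58,-1.44,0,0,0,0],[0.58,-1.44,0,0,0,0],[0.58,-1.44,0,0,0,0],[0.58,-1.44,0,0,0,-0.14],[0,0,1.6,0,0,0],[0,0,1.6,0,0,0],[0,0,0.8,0,0,0],[0,0,0,0,0,0],[0,0,0,0,0,0]]}' | python3 inch.py
python3 -c "
from h import *
g=blank(.072,.043);to(g,np.pi/2+YAW)"
```

```text
time: 48.77
tool_pos: [0.4558, -0.0985, 0.0986]
ee_rot: [-0.001, -0.018, 1.0, 0.0]
contact_force: [-0.2, -0.6, -0.6]
opening: 0.421
gripper_force: 0.0
shift tool [0.0025 0.0023 0.0556] tooly yaw 1.607 tilt [-2.e-03  6.e-04 -1.e+00] rz -0.003 q6 -0.42
```

```bash
echo '{"ticks":[[0.04,0.088,0.8,0,0,0],[0,0,0.8,0,0,0],[0,0,0.36,0,0,0],[0,0,0.18,0,0,0],[0,0,0,0,0,0],[0,0,0,0,0,0]]}' | python3 inch.py .42
echo '{"ticks":[[0,0,0,0,0,0],[0,0,0,0,0,0],[0,0,0,0,0,0],[0,0,0,0,0,0]]}' | python3 inch.py 0 40
echo '{"ticks":[[0,0,-0.4,0,0,0],[0,0,-1.2,0,0,0],[0,0,-1.2,0,0,0],[0,0,0,0,0,0],[0,0,0,0,0,0]]}' | python3 inch.py
python3 -c "
from h import *
g=W(ST,[(.0015,-.023,.1)])[0];print(g);to(g,np.pi/2+ST[2])"
```

```text
time: 49.27
tool_pos: [0.4561, -0.0961, 0.0467]
ee_rot: [0.001, -0.019, 1.0, -0.0]
contact_force: [0.3, -0.4, -0.1]
opening: 0.421
gripper_force: 0.0
time: 49.6
tool_pos: [0.4562, -0.0962, 0.047]
ee_rot: [0.001, -0.019, 1.0, -0.001]
contact_force: [-1.4, -0.1, 6.2]
opening: 0.237
gripper_force: 38.9
time: 50.02
tool_pos: [0.4569, -0.0965, 0.1178]
ee_rot: [0.002, -0.019, 1.0, -0.001]
contact_force: [0.4, 0.4, -0.5]
opening: 0.235
gripper_force: 39.1
[ 0.670146   -0.08239695  0.1       ]
shift tool [-0.2135  0.0062  0.0188] tooly yaw 1.608 tilt [ 0.0049 -0.0021 -1.    ] rz 0.035 q6 -0.42
```

Converted, -0.03 m is -1.2, -0.036 m is -1.44, 0.035 rad is 0.14.

```bash
echo '{"ticks":[[-1.2,0.04,0,0,0,0],[-1.44,0.04,0,0,0,0],[-1.44,0.04,0,0,0,0],[-1.44,0.04,0,0,0,0],[-1.44,0.04,0,0,0,0],[-1.44,0.04,0,0,0,0.14],[-0.14,0,0.8,0,0,0],[0,0,0.4,0,0,0],[0,0,0,0,0,0],[0,0,0,0,0,0]]}' | python3 inch.py - 60
python3 -c "
from h import *
g=W(ST,[(.001,-.023,.031)])[0];print(g);to(g,np.pi/2+ST[2])"
```

```text
time: 50.85
tool_pos: [0.6653, -0.0815, 0.0833]
ee_rot: [-0.003, -0.001, 1.0, 0.001]
contact_force: [-0.5, 0.1, -0.3]
opening: 0.229
gripper_force: 59.4
[ 0.669646   -0.08239795  0.031     ]
shift tool [-0.0047 -0.001   0.0523] tooly yaw 1.573 tilt [-0.0058  0.0012 -1.    ] rz 0.000 q6 -0.24
```

```bash
echo '{"ticks":[[-0.08,-0.04,1,0,0,0],[0,0,0.6,0,0,0],[0,0,0.2,0,0,0],[0,0,0.08,0,0,0],[0,0,0.04,0,0,0],[0,0,0,0,0,0],[0,0,0,0,0,0]]}' | python3 inch.py
for i in 1 2 3 4 5 6; do echo '{"ticks":[[0,0,0.028,0,0,0],[0,0,0,0,0,0]]}' | python3 inch.py|grep -E 'pos|contact|open'; done
```

```text
time: 51.43
tool_pos: [0.6709, -0.0832, 0.0391]
ee_rot: [0.001, -0.001, 1.0, -0.0]
contact_force: [0.4, -0.1, 0.0]
opening: 0.226
gripper_force: 59.5
tool_pos: [0.6706, -0.0831, 0.0376]
contact_force: [-0.2, 0.4, -0.7]
opening: 0.224
tool_pos: [0.6702, -0.0829, 0.0362]
contact_force: [0.6, -0.4, 0.5]
opening: 0.232
tool_pos: [0.6701, -0.0829, 0.0353]
contact_force: [-0.7, -0.7, 0.1]
opening: 0.224
tool_pos: [0.6701, -0.0829, 0.0345]
contact_force: [1.0, 0.2, -0.9]
opening: 0.223
tool_pos: [0.6701, -0.0829, 0.0339]
contact_force: [0.2, 0.6, 0.1]
opening: 0.227
tool_pos: [0.6701, -0.0829, 0.0332]
contact_force: [0.1, -0.3, -0.2]
opening: 0.229
```

```bash
echo '{"ticks":[[0,0,0.04,0,0,0],[0,0,0.028,0,0,0],[0,0,0,0,0,0]]}' | python3 inch.py|grep -E 'pos|contact|open'; for i in 1 2 3 4; do echo '{"ticks":[[0,0,0.024,0,0,0],[0,0,0,0,0,0]]}' | python3 inch.py|grep -E 'pos|contact|open'; done
```

```text
tool_pos: [0.6701, -0.0829, 0.0314]
contact_force: [-0.5, -0.2, -0.6]
opening: 0.229
tool_pos: [0.6702, -0.0829, 0.0309]
contact_force: [-0.9, 0.8, -0.7]
opening: 0.224
tool_pos: [0.6702, -0.0829, 0.0304]
contact_force: [-0.0, -0.9, -0.1]
opening: 0.222
tool_pos: [0.6702, -0.0829, 0.0302]
contact_force: [-1.2, 0.2, 2.7]
opening: 0.226
tool_pos: [0.6703, -0.0829, 0.0302]
contact_force: [-2.1, 0.7, 6.3]
opening: 0.229
```

Converted, -0.04 m is -1.6, 0.035 m is 1.4.

```bash
echo '{"ticks":[[0,0,0,0,0,0],[0,0,0,0,0,0],[0,0,0,0,0,0],[0,0,-1.2,0,0,0],[0,0,-1.6,0,0,0],[0,0,-1.6,0,0,0],[0,0,-1.6,0,0,0],[1.2,1.4,-0.8,0,0,0],[1.2,1.4,0,0,0,0],[1.2,1.4,0,0,0,0],[1.2,1.4,0,0,0,0],[1.2,1.4,0,0,0,0],[0,0,0,0,0,0]]}' | python3 inch.py .42
python3 look.py k3
```

```text
time: 54.43
tool_pos: [0.5307, 0.077, 0.1958]
ee_rot: [-0.002, -0.004, 1.0, 0.001]
contact_force: [-0.5, 0.4, -0.2]
opening: 0.42
gripper_force: 0.0
board dark x 43.1 y 20.0 size 13 114 ang 2 3269
board dark x 1.5 y -97.5 size 24 40 ang 90 3276
board mid x -44.0 y -5.0 size 171 8 ang 90 4166
stick dark x -2.0 y 35.9 size 17 75 ang 89 4555
stick dark x 1.8 y -82.2 size 18 75 ang 89 5039
stick mid x -3.0 y -20.3 size 18 75 ang 87 4866
```

View pics/k3.png

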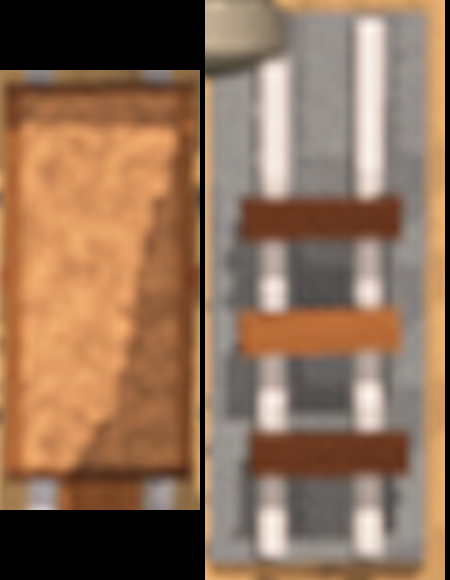

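All three blanks lie flat across both battens (pic y ≈ 220, 332, 454), well apart, and the caul board is empty. Now I'll push the board home with shut fingers from outside the knob.

Converted, -0.0376 m is -1.504, 0.03 m is 1.2, -0.033 rad is -0.132.

```bash
echo '{"ticks":[[0.22,-1.504,0,0,0,0],[0.22,-1.504,0,0,0,0],[0.22,-1.504,0,0,0,0],[0.22,-1.504,0,0,0,0],[0.22,-1.504,0,0,0,0],[0.22,-1.504,0,0,0,0],[0.22,-1.504,0,0,0,0],[0.22,-1.504,0,0,0,0],[0.22,-1.504,0,0,0,0],[0.22,-1.504,0,0,0,0],[0.22,-1.504,0,0,0,0],[0.22,-1.504,0,0,0,-0.132],[0,0,1.2,0,0,0],[0,0,1.2,0,0,0],[0,0,0,0,0,0],[0,0,0,0,0,0]]}' | python3 inch.py 0 20
python3 -c "
from h import *
to([.465,-.375,.053],np.pi/2+YAW)"
```

```text
time: 55.82
tool_pos: [0.4701, -0.3789, 0.134]
ee_rot: [-0.002, -0.017, 1.0, 0.002]
contact_force: [0.3, -0.3, 0.1]
opening: -0.002
gripper_force: 0.0
shift tool [0.0047 0.0038 0.081 ] tooly yaw 1.605 tilt [-0.0033  0.0033 -1.    ] rz -0.005 q6 -0.85
```

```bash
echo '{"ticks":[[0.12,0.04,1.4,0,0,-0.02],[0,0,1.2,0,0,0],[0,0,0.52,0,0,0],[0,0,0,0,0,0],[0,0,0,0,0,0]]}' | python3 inch.py | grep -E 'pos|cont'
for i in 1 2 3 4; do echo '{"ticks":[[0,0.16,0,0,0,0],[0,0.16,0,0,0,0],[0,0,0,0,0,0]]}' | python3 inch.py|grep -E 'pos|contact'; done
```

```text
tool_pos: [0.4693, -0.3785, 0.0593]
contact_force: [-0.4, 0.8, 0.7]
tool_pos: [0.4691, -0.37, 0.0598]
contact_force: [-0.5, -0.4, 0.6]
tool_pos: [0.4678, -0.3612, 0.0583]
contact_force: [0.4, 0.2, -0.3]
tool_pos: [0.4673, -0.3531, 0.0577]
contact_force: [-0.5, -0.4, 0.8]
tool_pos: [0.4672, -0.3456, 0.0578]
contact_force: [0.3, -0.4, -0.3]
```

```bash
echo '{"ticks":[[0.1,0.12,0.12,0,0,0],[0,0.12,0,0,0,0],[0,0,0,0,0,0]]}' | python3 inch.py | grep -E 'pos|cont'
for i in 1 2 3 4; do echo '{"ticks":[[0,0.12,0,0,0,0],[0,0.12,0,0,0,0],[0,0,0,0,0,0]]}' | python3 inch.py|grep -E 'pos|contact'; done
```

```text
tool_pos: [0.465, -0.3411, 0.0554]
contact_force: [0.4, -1.0, 1.2]
tool_pos: [0.4639, -0.3333, 0.0547]
contact_force: [1.2, -1.0, 0.4]
tool_pos: [0.4636, -0.3272, 0.0546]
contact_force: [-0.0, -0.3, 0.9]
tool_pos: [0.4634, -0.3213, 0.0546]
contact_force: [1.0, -0.4, -0.2]
tool_pos: [0.4633, -0.3154, 0.0547]
contact_force: [-0.1, -0.8, 0.1]
```

```bash
python3 - <<'E'
from h import *
im=ctrl.camera("top"); print(loc(((665+.5)/5-.5+270,(380+.5)/5-.5+170),.069))
k=cv2.imread("pics/k30.png")
y=np.arange(110,-110,-.5)
for n,i in(("before",k),("now",im)):
    r=rect(i,z=.039).astype(int); print(n,[(y[j].item(),int(r[j,50:150,2].mean())) for j in range(0,60,4)],[(y[j].item(),int(r[j,70:130,2].mean())) for j in range(380,440,4)])
E
```

```text
[ 0.46442169 -0.317852  ]
before [(110.0, 143), (108.0, 141), (106.0, 131), (104.0, 112), (102.0, 100), (100.0, 104), (98.0, 123), (96.0, 144), (94.0, 156), (92.0, 158), (90.0, 156), (88.0, 153), (86.0, 151), (84.0, 161), (82.0, 182)] [(-80.0, 167), (-82.0, 165), (-84.0, 161), (-86.0, 156), (-88.0, 140), (-90.0, 120), (-92.0, 97), (-94.0, 85), (-96.0, 88), (-98.0, 103), (-100.0, 116), (-102.0, 124), (-104.0, 125), (-106.0, 123), (-108.0, 123)]
now [(110.0, 154), (108.0, 154), (106.0, 154), (104.0, 154), (102.0, 153), (100.0, 151), (98.0, 150), (96.0, 149), (94.0, 149), (92.0, 150), (90.0, 151), (88.0, 151), (86.0, 151), (84.0, 161), (82.0, 180)] [(-80.0, 186), (-82.0, 186), (-84.0, 186), (-86.0, 186), (-88.0, 186), (-90.0, 186), (-92.0, 188), (-94.0, 188), (-96.0, 176), (-98.0, 156), (-100.0, 128), (-102.0, 104), (-104.0, 96), (-106.0, 96), (-108.0, 92)]
```

The lip has shifted, so the board is already moving with the fingers at low force. Pushing on.

Converted, 0.015 m is 0.6, 0.012 m is 0.48.

```bash
echo '{"ticks":[[0,0.2,0,0,0,0],[0,0.48,0,0,0,0],[0,0.6,0,0,0,0],[0,0.6,0,0,0,0],[0,0.6,0,0,0,0],[0,0.6,0,0,0,0],[0,0.6,0,0,0,0],[0,0.6,0,0,0,0],[0,0.6,0,0,0,0],[0,0.6,0,0,0,0],[0,0.6,0,0,0,0],[0,0.6,0,0,0,0],[0,0.6,0,0,0,0],[0,0.4,0,0,0,0],[0,0.2,0,0,0,0],[0,0,0,0,0,0],[0,0,0,0,0,0]]}' | python3 inch.py
for i in 1 2 3 4 5; do echo '{"ticks":[[0,0.08,0,0,0,0],[0,0.08,0,0,0,0],[0,0,0,0,0,0]]}' | python3 inch.py|grep -E 'pos|contact'; done
```

```text
time: 59.95
tool_pos: [0.4554, -0.1188, 0.0548]
ee_rot: [-0.0, -0.021, 1.0, 0.0]
contact_force: [0.4, 0.4, 1.0]
opening: -0.004
gripper_force: 0.0
tool_pos: [0.4555, -0.1157, 0.0548]
contact_force: [0.7, -0.2, 0.2]
tool_pos: [0.4553, -0.1114, 0.0549]
contact_force: [0.8, -2.6, -0.4]
tool_pos: [0.4551, -0.1071, 0.0549]
contact_force: [0.3, -0.3, -0.1]
tool_pos: [0.4549, -0.103, 0.0549]
contact_force: [0.8, -1.3, -0.4]
tool_pos: [0.4547, -0.099, 0.0548]
contact_force: [1.1, -0.7, -0.8]
```

```bash
for i in 1 2 3 4 5 6 7 8; do echo '{"ticks":[[0,0.08,0,0,0,0],[0,0.08,0,0,0,0],[0,0,0,0,0,0]]}' | python3 inch.py|grep -E 'pos|contact'; done
```

```text
tool_pos: [0.4546, -0.095, 0.0548]
contact_force: [1.1, -0.4, 0.1]
tool_pos: [0.4545, -0.092, 0.0549]
contact_force: [0.0, -3.1, -1.0]
tool_pos: [0.4542, -0.0868, 0.0548]
contact_force: [-0.4, 0.3, -0.4]
tool_pos: [0.4539, -0.0826, 0.0548]
contact_force: [0.8, 0.2, -0.4]
tool_pos: [0.454, -0.0812, 0.055]
contact_force: [-1.4, -8.1, -1.4]
tool_pos: [0.454, -0.0806, 0.0551]
contact_force: [-2.9, -21.2, -2.6]
tool_pos: [0.454, -0.0801, 0.0554]
contact_force: [-4.1, -33.0, -5.5]
tool_pos: [0.4541, -0.0797, 0.0556]
contact_force: [-5.3, -46.1, -6.6]
```

Hard stop at home. Backing off and checking everything numerically.

The manual's scale: shifts go in units of 25 mm and turns go in units of 0.25 rad. Converting my numbers, -0.04 m is -1.6, -0.03 m is -1.2.

```bash
echo '{"ticks":[[0,-0.4,0,0,0,0],[0,-0.8,0,0,0,0],[0,-0.8,0,0,0,0],[0,0,-1.2,0,0,0],[0,0,-1.6,0,0,0],[0,0,-1.6,0,0,0],[0,-1.6,-0.8,0,0,0],[0,-1.6,0,0,0,0],[0,-1.6,0,0,0,0],[0,-1.6,0,0,0,0],[0,-1.6,0,0,0,0],[0,-1.6,0,0,0,0],[0,0,0,0,0,0],[0,0,0,0,0,0]]}' | python3 inch.py
python3 look.py k4
python3 - <<'E'
from h import *
a=cv2.imread("pics/top0.png"); b=cv2.imread("pics/k40.png")
t=cv2.cvtColor(a[237:262,313:340],cv2.COLOR_BGR2GRAY)
for n,im in(("top",b),):
    d=cv2.matchTemplate(cv2.cvtColor(im[230:270,305:400],cv2.COLOR_BGR2GRAY),t,cv2.TM_CCOEFF_NORMED); print(cv2.minMaxLoc(d),"expect loc (8,7)")
y=np.arange(110,-110,-.5)
for im in(a,b):
    r=rect(im,0.,z=.035).astype(int); print([(y[j].item(),int(r[j,90:110,2].mean())) for j in range(380,440,3)])
    s=px("top",(407,380)); print(s)
E
```

```text
time: 64.37
tool_pos: [0.4647, -0.3561, 0.1825]
ee_rot: [-0.0, -0.019, 1.0, 0.001]
contact_force: [-0.3, 0.3, 0.4]
opening: 0.003
gripper_force: 0.0
board dark x -1.0 y 100.2 size 20 37 ang 90 2925
stick dark x -2.0 y 35.9 size 17 75 ang 89 4563
stick dark x 1.8 y -82.1 size 17 75 ang 89 4948
stick mid x -3.0 y -20.3 size 18 75 ang 87 4866
(-0.46402275562286377, 0.9991750121116638, (53, 0), (8, 7)) expect loc (8,7)
[(-80.0, 236), (-81.5, 236), (-83.0, 236), (-84.5, 236), (-86.0, 236), (-87.5, 236), (-89.0, 236), (-90.5, 239), (-92.0, 238), (-93.5, 233), (-95.0, 225), (-96.5, 202), (-98.0, 174), (-99.5, 146), (-101.0, 129), (-102.5, 124), (-104.0, 119), (-105.5, 119), (-107.0, 120), (-108.5, 120)]
[329.39583333 248.77083333]
[(-80.0, 237), (-81.5, 237), (-83.0, 237), (-84.5, 237), (-86.0, 237), (-87.5, 237), (-89.0, 237), (-90.5, 240), (-92.0, 239), (-93.5, 234), (-95.0, 226), (-96.5, 203), (-98.0, 176), (-99.5, 149), (-101.0, 130), (-102.5, 125), (-104.0, 120), (-105.5, 120), (-107.0, 122), (-108.5, 122)]
[329.39583333 248.77083333]
```

```bash
python3 -c "
from cell import ctrl
print(ctrl.hand_in())"
```

```text
the job is handed in; nothing more can be done
None
```

Handed in at about 64 s: nut opened to its stop, press bled until the gauge read empty, all three blanks lying across both battens without touching, and the empty caul board pushed home. On the way I overshot the unloading station by about 9 mm and eased back into the click. One blank was knocked about 36 mm along the battens after I placed it, still square across both. The final push against the home stop reached about 46 N on the fingers. No verdict came back.

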